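# Pack the call-out kit into its latched, foam-lined case

### The job

Pack the call-out kit: flip the latch of the clear-lidded case open, lift the lid right back so that it stays open, then set the yellow meter, the roll of black tape, the side cutters and the memory stick each into the foam cut-out of its own shape, flat on the bottom of the cut-out. Set the things down, do not drop them, and leave the case open.

Things in the scene. Friction and masses are not known exactly. Their poses are not given: they have to be found in the camera images.
- latch (a joint): lever of the over-centre draw latch at the middle of the case's front: 0 = latched, lever straight up along the front of the lid; grows as the lever's tip swings out towards the robot (away from the lid) and down; 1.9 rad = open stop. A spring holds it shut (about 1.2 N at the tip); past 0.45 rad it springs open by itself. The lid is held shut until it is open
- lever_grip (a point): middle of the latch lever's red end: a plate 22 mm wide (along the case's y), 5 mm thick, 20 mm high while upright, reaching 9 mm above this point; this point is 43 mm from the lever's pivot (straight below it while shut) and 23 mm above the lid's top face, so fingers can pinch the plate's two sides from above. Site axes as the lever's: y along the pivot
- lid (a joint): clear lid of the case, hinged along the back: 0 = shut, grows as its front edge rises; stop at 1.75 rad. From about 1.45 rad on it falls back by itself and stays on the stop; let go below that it falls shut. Lifting takes about 2 N at the lip. Open, it stands 0.25 m high along the back of the case: pass it on the robot's side
- lip_grip (a point): middle of the outer part of the dark thumb lip at the left (case's +y) of the lid's front edge: the lip is 22 mm wide (along y), 8 mm thick and juts 31 mm from the lid's front face; this point is 20 mm out from that face. Pinch it by its two sides from above; it turns with the lid about the hinge
- lid_hinge (a point): middle of the lid's hinge axis at the back of the case (the axis runs along the case's y); 218 mm behind lip_grip when shut, and lip_grip stands 26 mm above it
- yellow_meter: yellow pocket meter lying flat, 111 x 64 x 27 mm (long side along its x, 64 mm along its y); origin in the middle of its underside. Belongs in meter_recess, its x along the recess's y, either way round
- tape_roll: roll of black insulating tape lying flat, 67 mm outside diameter, 20 mm high; origin in the middle of its underside. Belongs in tape_recess
- side_cutters: side cutters with black handles lying flat, 47 x 104 x 12 mm, jaws towards their -y, handles towards +y, 42 mm wide where gripped (y = -8 mm); origin in the middle of the underside. Belong in cutter_recess, their axes along those of the recess
- memory_stick: black memory stick with a metal plug lying flat, 18 x 64 x 8 mm (plug at its -y end); origin in the middle of its underside. Belongs in stick_recess, its y along the recess's y, either way round
- meter_recess: foam insert in the case (90 x 137 mm, dark foam, blue bottom) with the big rectangular cut-out 74 (x) x 122 (y) mm, 11 mm deep; origin in the middle of the cut-out's bottom, z up, x towards the hinge, y along it (so for all four inserts). They swap places in the case; the foam's top is level, 2 mm below the rim of the case's base, 38 mm above the bench
- tape_recess: foam insert with the round cut-out, 77 mm across, 8 mm deep; origin in the middle of the cut-out's bottom
- cutter_recess: foam insert with the cut-out for the cutters: 58 mm wide from y = -34 to 57 mm, 28 mm wide for the jaws from y = -34 to -62 mm, 6 mm deep, with a finger channel 83 (x) x 32 mm (y = -24 to 8 mm) across it; origin on the bottom of the cut-out
- stick_recess: foam insert with the small cut-out 28 (x) x 74 (y) mm, 5 mm deep, with a finger channel 83 (x) x 32 mm (y = -16 to 16 mm) across it; origin in the middle of the cut-out's bottom

How it is judged:
On the way, in this order (a step that is already met when the one before it is completed fails the run):
1. the latch is flipped open while the lid is still shut (value of joint latch above 1.2 rad and value of joint lid below 0.3 rad), for 0.2 s.
2. the lid is lifted right back (value of joint lid above 1.6 rad), for 0.2 s.
At the end, for the whole second after the job is handed in: the lid stands open (over 1.6 rad) and the meter, tape, cutters and memory stick each lie in their own cut-out: within 10 mm of its middle, flat (within 0.06 rad), their underside on the cut-out's bottom (within 2.5 to 3 mm), at rest (value of joint lid above 1.6 rad and horizontal distance between yellow_meter and meter_recess below 0.01 m and z of yellow_meter in the frame of meter_recess below 0.003 m and angle between each of yellow_meter, tape_roll, side_cutters, memory_stick's own z axis and vertical below 0.06 rad and linear speed of each of yellow_meter, tape_roll, side_cutters, memory_stick below 0.02 m/s and horizontal distance between tape_roll and tape_recess below 0.01 m and z of tape_roll in the frame of tape_recess below 0.003 m and horizontal distance between side_cutters and cutter_recess below 0.01 m and z of side_cutters in the frame of cutter_recess below 0.0025 m and horizontal distance between memory_stick and stick_recess below 0.01 m and z of memory_stick in the frame of stick_recess below 0.0025 m); the robot touches nothing.
It fails at once if one of the four things is dropped or knocked flying (over 0.8 m/s while not held: a fall of more than about 3 cm) ((contact force between the fingers and yellow_meter below 0.05 N and linear speed of yellow_meter above 0.8 m/s) or (contact force between the fingers and tape_roll below 0.05 N and linear speed of tape_roll above 0.8 m/s) or (contact force between the fingers and side_cutters below 0.05 N and linear speed of side_cutters above 0.8 m/s) or (contact force between the fingers and memory_stick below 0.05 N and linear speed of memory_stick above 0.8 m/s)).
It also fails if it takes over 120 s, if anything falls off the work surface, if the arm or the gripper's body presses on something with over 40 N, if the wrist force passes 120 N, or if a joint passes its speed limit or range.

### The arm

A 6-joint arm with a two-finger parallel gripper is mounted at the origin on a cart in front of the work surface, level with it; the furniture and walls round the work are solid. World frame = base frame: x ahead of the robot, y to its left, z up, the work surface at z = 0. Lengths are in m, angles in rad, forces in N, time in s.
With the tool pointing down it reaches from about 0.35 to 0.725 m from the base axis. Payload 4.3 kg.
Tool frame: the origin (TCP) lies midway between the tips of the shut fingers; the grasp point (between the pads) lies pinch_z behind it (pinch_z is the distance from the TCP to the grasp point, in m); z points along the fingers, y is the line along which they close (so a half turn about z gives the same grasp; the last joint's range is limited). The gripper opens to 85 mm and grips with 20 to 120 N. Pads are 22 mm wide; open, the fingers measure 114 mm over their backs; the gripper's body (76 mm by 85 mm) begins 54 mm behind the grasp point. The pads swing forward as they close: fully open they stand 13 mm farther back than shut.
Start: joints at [-1.455, 0.377, 0.081, 1.274, 0, 1.46], TCP at [0.129, -0.56, 0.231] pointing down, gripper open.
Joint ranges: [-2.72, 2.72], [-0.84, 1.66], [-1.02, 1.22], [-1.77, 2.12], [-1.37, 1.28], [-3.14, 3.14]. Speed limits (rad/s): [2.57, 2.57, 3.14, 3.14, 3.14, 3.14].

### API

Orientations are given as a unit quaternion [w, x, y, z].
In Python, from rig import * gives the robot as it stands.
- The arm moves only by the shell command python3 -m jog 'ROWS' [OPENING] [FORCE]. ROWS is JSON, one flat list of numbers, 6 for each row, row after row: the shift along the tool's x, y, z in mm, then the turn, a rotation vector about the tool's x, y, z in units of 6 degrees (1.0 is 6 degrees). A call has 1 to 8 rows; each row shifts and turns the commanded pose from where the row before left it, along the tool's axes as they then stand; what a row does not reach is not made up. A row lasts 1/10 s, in which the tool goes at most 50 mm and 8.59 degrees, less where a joint would pass 70% of its speed; a pose out of reach is approached as far as the arm can. A call is refused whole if a number of a shift passes 50 or a number of a turn 1, either way. A call with a gripper value outside its range is refused whole. OPENING is the finger opening in mm, from 0 to 85.4, set as the call begins (- or left out, the last holds). The fingers move at their own pace and stop on an object; FORCE is the grip in N (left out, the last holds). Time passes only in rows, so rows that do not move let the fingers close. It gives the time, the measured TCP pose, the force, the opening and the grip force at its end, in the units of the state.
- observe(): the state, without advancing time (a new reading comes with each control period).
- read_camera(name): name is "scene" or "top" or "wrist"; returns a dict with "color" (400x640x3 uint8, red, green, blue), "fx", "fy", "cx", "cy" (pixels), "origin" and "attitude" of the camera in the world. Camera axes: x right, y down, z forward; pixel columns grow to the right and rows downward; lengths in m; the calibration is good to about 2 mm. The wrist camera is an equidistant fisheye: a pixel r from the principal point sees the ray r / f radians off the axis. A picture is of the moment at which its call begins. There is no depth.
- hand_in(): hands the job in; it is judged then, once.
Trained networks look in the newest picture that a camera, given by its name, has taken for a name from the list of things; names that differ only in an ending like _2 or _b are one class to them, and where a whole thing is asked for, a point or a joint stands for the part that bears it (a point fixed in the world has none). Each returns a list of dicts, best first, with "score" (0 to 1); they miss things now and then, are a little off and sometimes report something else, mostly with a low value. They report only what shows in the picture. A call takes as long as a camera call.
- look_for(camera, thing): "uv" ([column, row] in pixels, amid what is visible of it).
The state is a dict: "time": time; "q": joint angles; "joint_velocities": joint speeds; "effort": joint torques, N m; "ee_pos": TCP position; "orientation": TCP orientation; "ft_force": force on the tool from outside, world axes, zero at the start; "ft_torque": the same for the moment, N m; "gripper_width": finger opening in m; "finger_force": force on a finger pad.
Only numpy, scipy, OpenCV 4.12 (cv2) and the standard library are available. Lean on these libraries where they do the work, as an engineer would, in place of code of your own. Each camera call takes 0.05 s, during which the arm holds its last target. There are 200 camera calls.

## Working session

There is one attempt and no reset: what is moved stays moved. The work goes in short steps, Python scripts to look and compute and a shell command to move; the robot and the scene stay as the last step left them, time stands still between calls to the robot, and variables do not carry over. Pictures are saved under pics/ and viewed, at most 14 in all, crops included, and the job is handed in when it is done.

```bash
ls; mkdir -p pics
python3 - <<'E'
from rig import *
import cv2
s=observe();print({k:s[k] for k in('time','ee_pos','orientation','gripper_width','q')})
try: print(pinch_z)
except Exception as e: print(e)
for c in("scene","top"):
    r=read_camera(c);cv2.imwrite(f"pics/{c}0.png",r["color"][:,:,::-1])
    print(c,r["fx"],r["fy"],r["cx"],r["cy"],r["origin"],r["attitude"])
    for t in("latch","lever_grip","lip_grip","lid","lid_hinge","yellow_meter","tape_roll","side_cutters","memory_stick","meter_recess","tape_recess","cutter_recess","stick_recess"):
        print(t,[(round(d["score"],2),[round(float(x),1) for x in d["uv"]]) for d in look_for(c,t)][:3])
E
```

```text
pics
{'time': 0.0, 'ee_pos': array([ 0.12866818, -0.55975787,  0.23034936]), 'orientation': array([-1.01885479e-03,  9.93633529e-01,  1.12655990e-01,  1.33258606e-05]), 'gripper_width': 0.08522908668357985, 'q': array([-1.45530930e+00,  3.78085945e-01,  7.96299294e-02,  1.27437794e+00,
        3.19319440e-05,  1.46049189e+00])}
0.0187
scene 485.32824249496855 485.32824249496855 316.5045965656472 198.81296990071579 [-0.1357752   0.85734657  0.62760203] [ 0.16544909 -0.2801906   0.79956717 -0.50478923]
latch [(0.55, [370.8, 200.0])]
lever_grip []
lip_grip [(0.86, [341.0, 192.6])]
lid [(0.72, [338.2, 194.0])]
lid_hinge [(0.58, [340.0, 197.1])]
yellow_meter [(0.94, [252.0, 245.9])]
tape_roll [(0.34, [252.3, 243.3])]
side_cutters [(0.62, [232.2, 313.7])]
memory_stick [(0.61, [282.3, 276.7])]
meter_recess [(0.61, [337.9, 193.4])]
tape_recess []
cutter_recess []
stick_recess []
top 424.1892489733994 424.1892489733994 315.90978517520097 199.0255306342377 [ 0.39685376 -0.02702492  1.44197064] [-0.03976067  0.71449532 -0.69710871  0.04421502]
latch []
lever_grip []
lip_grip [(0.58, [353.4, 207.5])]
lid [(0.61, [351.0, 206.2])]
lid_hinge [(0.66, [348.2, 206.7])]
yellow_meter [(0.77, [264.6, 186.6])]
tape_roll [(0.78, [417.3, 225.8])]
side_cutters [(0.58, [210.5, 224.5])]
memory_stick [(0.52, [254.1, 227.3])]
meter_recess []
tape_recess [(0.26, [353.6, 206.0])]
cutter_recess []
stick_recess []
```

View pics/scene0.png

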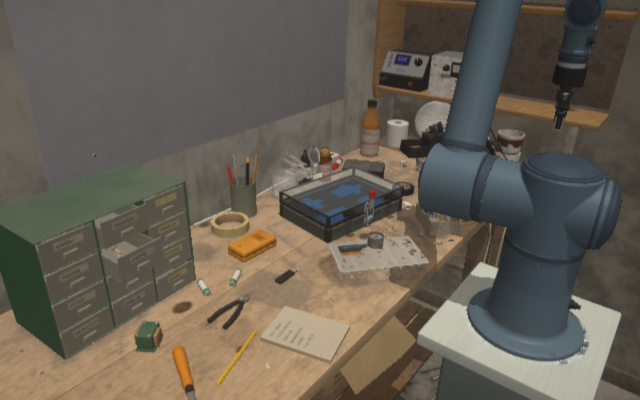

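```bash
python3 -c "
import cv2;i=cv2.imread('pics/top0.png')[110:310,160:440];cv2.imwrite('pics/top0c.png',cv2.resize(i,(784,560),interpolation=cv2.INTER_CUBIC))"
```

```text
(no output)
```

View pics/top0c.png

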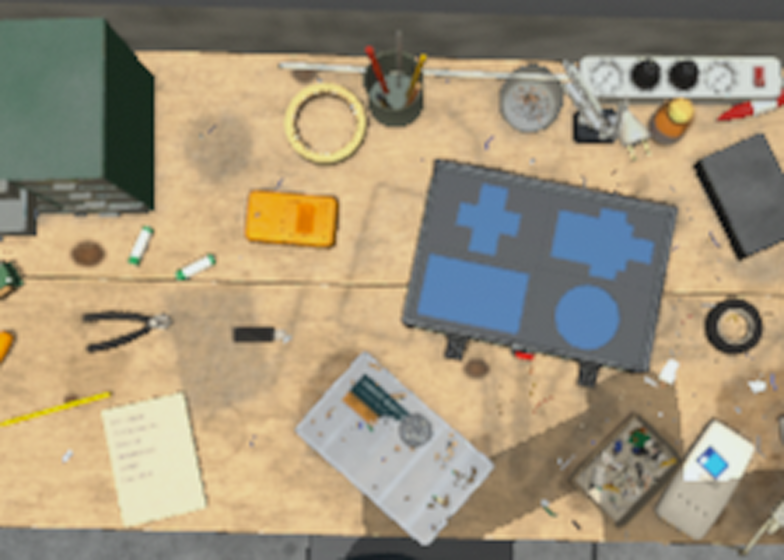

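Scene: the case lies ahead with its red lever at about (373,194). The top crop shows the lip at (455,347), the lever at (522,355), the meter at (291,218), the cutters at (125,328), the stick at (260,335) and the tape at (733,327). The cut-outs are stick back-left, cutters back-right, meter front-left and tape front-right.

```bash
cat > h.py <<'E'
from rig import *
import numpy as np, cv2
from scipy.spatial.transform import Rotation as R
def rot(q): return R.from_quat(np.r_[q[1:],q[0]]).as_matrix()
def ray(c,uv):
    x,y=(uv[0]-c["cx"])/c["fx"],(uv[1]-c["cy"])/c["fy"]
    if c.get("fish"):
        t=np.hypot(x,y); s=np.sin(t)/t if t>1e-9 else 1
        d=np.array([x*s,y*s,np.cos(t)])
    else: d=np.array([x,y,1.])
    d=rot(c["attitude"])@d; return np.array(c["origin"]),d/np.linalg.norm(d)
def tri(*rays):
    A=sum(np.eye(3)-np.outer(d,d) for o,d in rays);b=sum((np.eye(3)-np.outer(d,d))@o for o,d in rays)
    p=np.linalg.solve(A,b);return p,[np.linalg.norm(np.cross(d,p-o))*1000 for o,d in rays]
def atz(r,z): o,d=r;return o+d*(z-o[2])/d[2]
def proj(c,p):
    v=rot(c["attitude"]).T@(np.array(p)-c["origin"])
    if c.get("fish"):
        n=np.hypot(v[0],v[1]);t=np.arctan2(n,v[2]);v=np.array([v[0]/n*t,v[1]/n*t,1.])
    return np.array([c["cx"]+c["fx"]*v[0]/v[2],c["cy"]+c["fy"]*v[1]/v[2]])
def cam(n):
    c=read_camera(n);c["fish"]=n=="wrist";return c
def red(c,lo=(100,60),):
    h=cv2.cvtColor(c["color"],cv2.COLOR_RGB2HSV)
def togo(p,yaw=None):
    """shift in mm in tool axes to p; turn (6deg units) about tool z so that tool y closes along world yaw (mod 180)"""
    s=observe();M=rot(s["orientation"]);d=(M.T@(np.array(p)-s["ee_pos"]))*1000
    out=[np.round(d,1)]
    if yaw is not None:
        y=np.arctan2(M[1,1],M[0,1]);e=(yaw-y+np.pi/2)%np.pi-np.pi/2
        out.append(round(float(-np.degrees(e)/6),2))
    print(out,"tcp",np.round(s["ee_pos"],4),"t",round(s["time"],2),"w",round(s["gripper_width"]*1000,1),"q6",round(s["q"][5],2));return out
E
python3 - <<'E'
from h import *
T=cam("top");S=cam("scene")
i=S["color"][140:260,260:430,::-1];cv2.imwrite("pics/s1.png",cv2.resize(i,(782,552),interpolation=cv2.INTER_CUBIC))
for n,c,(u,v,U,V) in(("top",T,(330,220,370,250)),("scene",S,(350,170,400,220))):
    h=cv2.cvtColor(c["color"],cv2.COLOR_RGB2HSV);m=((h[...,0]<8)|(h[...,0]>172))&(h[...,1]>140)&(h[...,2]>80)
    ys,xs=np.nonzero(m[v:V,u:U]);print(n,len(xs),xs.mean()+u,ys.mean()+v,xs.min()+u,xs.max()+u,ys.min()+v,ys.max()+v)
    c["r"]=ray(c,(xs.mean()+u,ys.mean()+v))
print("red",tri(T["r"],S["r"]))
for t,a,b in(("meter",(264.6,186.6),(252,245.9)),("cut",(210.5,224.5),(232.2,313.7)),("stick",(254.1,227.3),(282.3,276.7)),("tape",(417.3,225.8),(403,188))):
    print(t,tri(ray(T,a),ray(S,b)))
for n,p in(("lipL",(455,347)),("lipR",(587,373)),("BL",(435,160)),("BR",(677,205)),("FR",(648,371)),("FL",(403,325))):
    print(n,[np.round(atz(ray(T,(160+p[0]/2.8,110+p[1]/2.8)),z)[:2],4) for z in(.05,.07)])
E
```

```text
top 16 346.875 236.625 344 350 235 238
scene 41 372.5609756097561 193.5609756097561 370 375 190 197
red (array([ 0.44083771, -0.13417919,  0.09531831]), [np.float64(0.561018480866914), np.float64(0.5610184808669119)])
meter (array([0.60746339, 0.14292996, 0.00257064]), [np.float64(0.2612030457460882), np.float64(0.26120304574622416)])
cut (array([ 0.47678236,  0.32891871, -0.02189502]), [np.float64(3.2956527094076526), np.float64(3.295652709407602)])
stick (array([ 0.47164677,  0.17766414, -0.00995717]), [np.float64(4.878059568543856), np.float64(4.87805956854382)])
tape (array([ 0.48240691, -0.37955766,  0.01337634]), [np.float64(3.1618982233054886), np.float64(3.161898223305447)])
lipL [array([ 0.4487, -0.0581]), array([ 0.4479, -0.0577])]
lipR [array([ 0.4222, -0.2128]), array([ 0.4218, -0.2102])]
BL [array([ 0.6701, -0.0294]), array([ 0.6662, -0.0293])]
BR [array([ 0.6232, -0.318 ]), array([ 0.62  , -0.3138])]
FR [array([ 0.4262, -0.2841]), array([ 0.4258, -0.2804])]
FL [array([0.4729, 0.0033]), array([0.4718, 0.0029])]
```

View pics/s1.png

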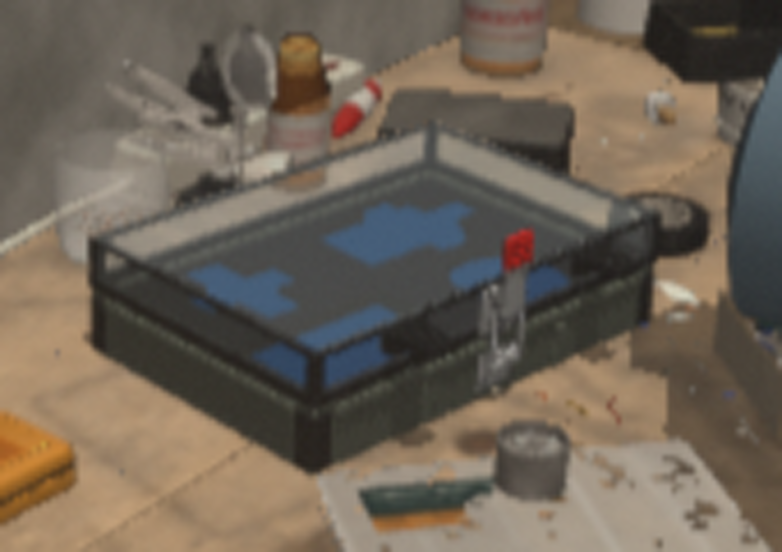

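Crop: the red plate is at (518,250) and the lip is the black blob at (413,338). The lever stands at about (0.441,-0.134,0.095), the lip at about (0.445,-0.057), and the case is yawed about -9.3°.

```bash
python3 -m jog '[35,-28,0,0,0,0, 35,-28,0,0,0,0, 35,-28,0,0,0,0, 35,-28,0,0,0,0, 35,-28,0,0,0,0, 35,-28,0,0,0,0, 35,-28,0,0,0,0, 35,-28,0,0,0,0]' 0 40
python3 -m jog '[35,-28,0,0,0,0, 35,-28,0,0,0,0, 35,-28,0,0,0,0, 20,-20,0,0,0,0, 0,0,0,0,0,0.93, 0,0,0,0,0,0.93, 0,0,0,0,0,0.93, 0,0,0,0,0,0.93]'
python3 - <<'E'
from h import *
W=cam("wrist");cv2.imwrite("pics/w1.png",W["color"][:,:,::-1])
togo((.4408+.024*.987,-.134-.024*.161,.082),1.408)
print(proj(W,(.441,-.134,.095)),proj(W,(.445,-.0573,.066)))
for t in("lip_grip","lever_grip"):print(t,[(d["score"],d["uv"]) for d in look_for("wrist",t)])
h=cv2.cvtColor(W["color"],cv2.COLOR_RGB2HSV);m=((h[...,0]<8)|(h[...,0]>172))&(h[...,1]>140)&(h[...,2]>80)
n,_,st,ce=cv2.connectedComponentsWithStats(m.astype(np.uint8));print([(a[4],c) for a,c in zip(st,ce) if a[4]>20][1:])
E
```

```text
time: 2.3
ee_pos: [0.3524, -0.278, 0.2316]
orientation: [0.0, 0.994, 0.112, 0.0]
ft_force: [1.3, -0.6, 0.2]
gripper_width: 0.0001
finger_force: 0.0
time: 3.1
ee_pos: [0.4501, -0.1499, 0.2314]
orientation: [0.0, 0.997, -0.084, 0.0]
ft_force: [-0.5, 0.4, -0.4]
gripper_width: -0.0
finger_force: 0.0
[array([ 12.1, -14.4, 149.4]), -0.07] tcp [ 0.4501 -0.15    0.2314] t 3.15 w -0.2 q6 2.86
[305.78892254 207.19789853] [235.93712159 207.3649862 ]
lip_grip [(0.67, [308.6, 100.4])]
lever_grip [(0.69, [305.8, 204.3])]
[(np.int32(208), array([304.26442308, 208.23557692])), (np.int32(28), array([338.07142857, 222.96428571]))]
```

View pics/w1.png

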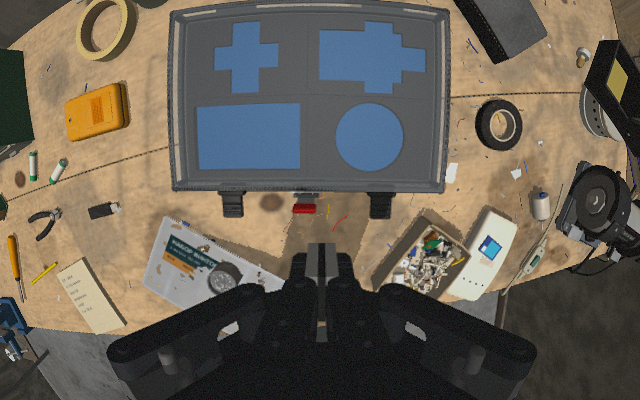

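Wrist view: the lever is at (304,208) and the left lip at (232,204); both match the prediction. Now I hook the lever from behind and pull it.

```bash
python3 -m jog '[12,-14,0,0,0,0, 0,0,50,0,0,0, 0,0,50,0,0,0, 0,0,40,0,0,0, 0,0,10,0,0,0, 0,0,0,0,0,0]'
python3 -m jog '[-10,0,0,0,0,0, -10,0,0,0,0,0, -10,0,0,0,0,0, -10,0,0,0,0,0, -10,0,0,0,0,0, 0,0,0,0,0,0, 0,0,0,0,0,0]'
python3 -m jog '[0,0,-50,0,0,0, 0,0,-50,0,0,0, 0,0,0,0,0,0]' 45
python3 - <<'E'
from h import *
W=cam("wrist");cv2.imwrite("pics/w2.png",W["color"][:,:,::-1])
p=atz(ray(W,(0,0)),.066)
for t in("lip_grip","lever_grip"):print(t,[(d["score"],d["uv"]) for d in look_for("wrist",t)])
print(proj(W,(.445,-.0573,.066)))
togo((.445,-.0573,.066),1.408)
E
```

```text
time: 3.85
ee_pos: [0.4628, -0.1377, 0.0803]
orientation: [-0.001, 0.997, -0.081, -0.002]
ft_force: [-1.0, 0.2, 0.1]
gripper_width: -0.0002
finger_force: 0.0
time: 4.55
ee_pos: [0.4144, -0.13, 0.0814]
orientation: [0.0, 0.997, -0.082, -0.0]
ft_force: [-0.0, -0.3, -0.6]
gripper_width: -0.0002
finger_force: 0.0
time: 4.85
ee_pos: [0.4192, -0.1321, 0.1876]
orientation: [0.002, 0.997, -0.082, 0.005]
ft_force: [0.7, -1.2, 0.4]
gripper_width: 0.0431
finger_force: 0.0
lip_grip [(0.96, [319.1, 89.9])]
lever_grip [(0.78, [319.3, 194.2])]
[233.4948017  186.66943796]
[array([ 17.5, -76.8, 115.2]), -0.01] tcp [ 0.4152 -0.1302  0.1812] t 5.0 w 44.8 q6 2.86
```

View pics/w2.png

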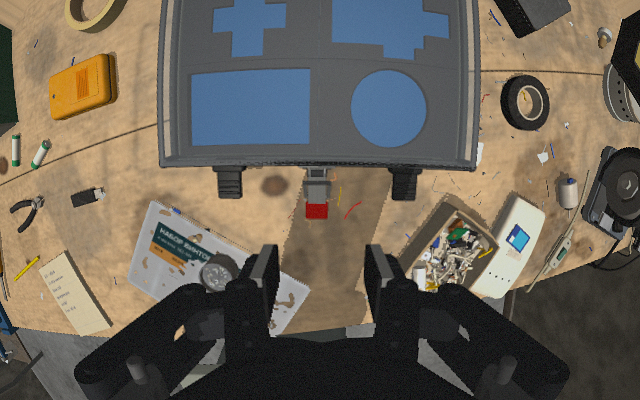

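The latch is open (red plate folded out at (317,211)) and the lid is still shut. The lip centre is about (229.5,188).

Run:
```python
from h import *
W=cam("wrist")
p=atz(ray(W,(229.5,188)),.066);print(p,proj(W,p))
togo((p[0],p[1],.056),1.408)
```

```text
[ 0.44027483 -0.05295349  0.066     ] [229.5 188. ]
[array([ 13.3, -80. , 124.3]), -0.01] tcp [ 0.4143 -0.1298  0.1803] t 5.05 w 45.3 q6 2.86
```

```bash
python3 -m jog '[7,-40,0,0,0,0, 7,-39,0,0,0,0, 0,0,50,0,0,0, 0,0,50,0,0,0, 0,0,24,0,0,0, 0,0,0,0,0,0]' 45 40
python3 -m jog '[0,0,0,0,0,0, 0,0,0,0,0,0, 0,0,0,0,0,0, 0,0,0,0,0,0, 0,0,0,0,0,0]' 0 40
python3 - <<'E'
from h import *
s=observe();print(s["ee_pos"],s["gripper_width"],s["finger_force"],s["ft_force"])
# arc of lip about hinge in tool coords (tool x along case x), waypoint increments
g0=np.array([-218,26.])
f=lambda t:np.array([g0[0]*np.cos(t)+g0[1]*np.sin(t),g0[1]*np.cos(t)-g0[0]*np.sin(t)])
ts=np.linspace(0,1.6,17)
for a,b in zip(ts,ts[1:]):
    d=f(b)-f(a);print(round(b,2),np.round(d,1))
E
```

```text
time: 5.65
ee_pos: [0.4359, -0.0528, 0.0524]
orientation: [-0.001, 0.997, -0.082, -0.006]
ft_force: [0.1, 0.1, -0.4]
gripper_width: 0.0451
finger_force: 0.0
time: 6.15
ee_pos: [0.4418, -0.0529, 0.0584]
orientation: [-0.002, 0.997, -0.082, 0.0]
ft_force: [-0.4, 6.2, -2.1]
gripper_width: 0.0208
finger_force: 39.5
[ 0.44179496 -0.05285611  0.05841931] 0.020780594327892386 39.47817921638489 [-0.3612054   6.1974014  -2.07380135]
0.1 [ 3.7 21.6]
0.2 [ 5.8 21.2]
0.3 [ 7.9 20.5]
0.4 [ 9.9 19.6]
0.5 [11.8 18.5]
0.6 [13.6 17.2]
0.7 [15.3 15.8]
0.8 [16.8 14.2]
0.9 [18.1 12.4]
1.0 [19.2 10.6]
1.1 [20.2  8.6]
1.2 [21.   6.5]
1.3 [21.5  4.4]
1.4 [21.8  2.2]
1.5 [21.9  0. ]
1.6 [21.8 -2.1]
```

```bash
python3 -m jog '[4,0,-22,0,0,0, 6,0,-21,0,0,0, 8,0,-21,0,0,0, 10,0,-20,0,0,0, 12,0,-18,0,0,0, 14,0,-17,0,0,0, 15,0,-16,0,0,0, 17,0,-14,0,0,0]'
python3 -m jog '[18,0,-12,0,0,0, 19,0,-11,0,0,0, 20,0,-9,0,0,0, 0,0,0,0,0,0, 0,0,0,0,0,0]'
```

```text
time: 6.95
ee_pos: [0.5273, -0.0681, 0.2083]
orientation: [-0.0, 0.997, -0.082, 0.001]
ft_force: [2.0, 1.7, -8.6]
gripper_width: 0.0208
finger_force: 39.4
time: 7.45
ee_pos: [0.5823, -0.0779, 0.2393]
orientation: [0.0, 0.997, -0.082, 0.0]
ft_force: [-1.6, -0.8, 0.8]
gripper_width: 0.0205
finger_force: 41.6
```

```bash
python3 -m jog '[21,0,-7,0,0,0, 22,0,-4,0,0,0, 22,0,-2,0,0,0, 22,0,0,0,0,0, 21,0,2,0,0,0, 0,0,0,0,0,0, 0,0,0,0,0,0]'
python3 -m jog '[0,0,0,0,0,0, 0,0,0,0,0,0, 0,0,0,0,0,0, 0,0,-20,0,0,0, 0,0,-20,0,0,0, -30,0,-10,0,0,0, -50,0,0,0,0,0, -50,0,0,0,0,0]' 45
python3 -m jog '[-50,0,0,0,0,0, -50,0,0,0,0,0, 0,0,0,0,0,0, 0,0,0,0,0,0]'
python3 - <<'E'
from h import *
S=cam("scene");T=cam("top");cv2.imwrite("pics/s3.png",S["color"][:,:,::-1]);cv2.imwrite("pics/t3.png",cv2.resize(T["color"][110:310,160:440,::-1],(784,560),interpolation=cv2.INTER_CUBIC))
E
```

```text
time: 8.15
ee_pos: [0.6899, -0.0971, 0.2516]
orientation: [0.002, 0.997, -0.082, 0.002]
ft_force: [-0.9, -4.2, 5.1]
gripper_width: 0.0202
finger_force: 39.1
time: 8.95
ee_pos: [0.5599, -0.0737, 0.2988]
orientation: [-0.0, 0.997, -0.082, 0.0]
ft_force: [1.2, -0.1, 1.3]
gripper_width: 0.045
finger_force: 0.0
time: 9.35
ee_pos: [0.4607, -0.0572, 0.2994]
orientation: [-0.0, 0.997, -0.082, 0.0]
ft_force: [0.2, 0.4, 0.5]
gripper_width: 0.0451
finger_force: 0.0
```

View pics/s3.png

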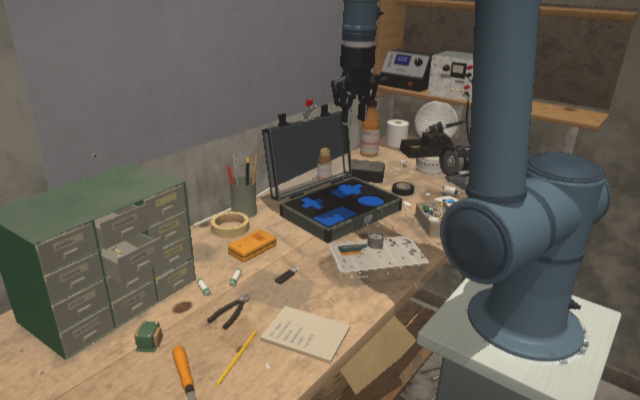

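The lid stands fully open. Measuring the cut-outs and things next.

```bash
cat > m.py <<'E'
from h import *
def blue(c,z=.031,mina=60):
    h=cv2.cvtColor(c["color"],cv2.COLOR_RGB2HSV);m=((h[...,0]>95)&(h[...,0]<125)&(h[...,1]>90)&(h[...,2]>70)).astype(np.uint8)
    cs,_=cv2.findContours(m,cv2.RETR_EXTERNAL,cv2.CHAIN_APPROX_NONE)
    for k in cs:
        if cv2.contourArea(k)<mina: continue
        P=np.array([atz(ray(c,p[0]),z)[:2]*1000 for p in k],np.float32)
        if cv2.contourArea(P)<1200: continue
        M=cv2.moments(P[:,None]);r=cv2.minAreaRect(P[:,None])
        print("blue",np.round([M["m10"]/M["m00"],M["m01"]/M["m00"]],1),"area",round(M["m00"]),"rect",np.round(r[0],1),np.round(r[1],1),round(r[2],1))
def obj(c,f,z):
    """f: mask on hsv; main component mapped to plane z"""
    h=cv2.cvtColor(c["color"],cv2.COLOR_RGB2HSV);m=f(h).astype(np.uint8)
    return m
E
python3 - <<'E'
from m import *
T=cam("top");W=cam("wrist")
cv2.imwrite("pics/w3.png",W["color"][:,:,::-1])
for n,c in(("top",T),("wrist",W)):print(n);blue(c)
for t in("meter_recess","tape_recess","cutter_recess","stick_recess","yellow_meter","tape_roll","side_cutters","memory_stick"):
  for n,c in(("top",T),("wrist",W)):
    print(t,n,[(round(d["score"],2),np.round(d["uv"],1),np.round(atz(ray(c,d["uv"]),.031 if "rec" in t else .01)[:2]*1000)) for d in look_for(n,t)][:2])
E
```

```text
top
blue [220.9 663.4] area 1568 rect [218.3 670.7] [81.4 63.1] 54.8
blue [277.7 648.6] area 3714 rect [270.8 656.2] [ 80.2 100.3] 1.3
blue [ 487.9 -222.6] area 3382 rect [ 487.  -224.8] [55.1 78.4] 73.2
blue [ 580.6 -239.6] area 5258 rect [ 589.5 -238.6] [105.5  87.8] 28.3
wrist
blue [249.1 761.8] area 1276 rect [248.4 762.9] [21.6 70. ] 2.7
blue [276.3 622.7] area 1973 rect [280.1 643.2] [102.3  79.1] 89.4
blue [ 491.2 -212. ] area 4408 rect [ 491.1 -211.8] [74.4 76.4] 71.5
blue [515.9 -75.3] area 8668 rect [516.1 -75.7] [121.2  73.6] 79.7
blue [ 581.6 -226.1] area 6579 rect [ 580.5 -230.9] [117.3  84.3] 80.3
blue [605.8 -91.7] area 3732 rect [606.  -91.6] [74.4 84. ] 41.6
meter_recess top [(0.65, array([265.4, 184.1]), array([612., 137.]))]
meter_recess wrist [(0.84, array([327.9, 133.4]), array([513., -75.]))]
tape_recess top [(0.7, array([376.9, 224.5]), array([ 485., -239.]))]
tape_recess wrist [(0.77, array([426.1, 134.2]), array([ 493., -209.]))]
cutter_recess top [(0.96, array([378.5, 195.5]), array([ 583., -244.]))]
cutter_recess wrist [(0.91, array([428.2,  70.2]), array([ 581., -225.]))]
stick_recess top [(0.83, array([339. , 177.8]), array([ 639., -110.]))]
stick_recess wrist [(0.92, array([327.5,  64.3]), array([604., -90.]))]
yellow_meter top [(0.85, array([262.9, 182.8]), array([619., 148.])), (0.65, array([361.3, 157.9]), array([ 714., -187.]))]
yellow_meter wrist [(0.66, array([173.1, 102.7]), array([603., 141.]))]
tape_roll top [(0.6, array([206.2, 224.1]), array([474., 333.])), (0.51, array([417.5, 228.8]), array([ 475., -379.]))]
tape_roll wrist [(0.87, array([526. , 127.1]), array([ 487., -398.]))]
side_cutters top [(0.69, array([204.6, 227.2]), array([463., 338.]))]
side_cutters wrist [(0.66, array([103.9, 206.5]), array([471., 327.]))]
memory_stick top [(0.61, array([250.6, 227.6]), array([465., 184.]))]
memory_stick wrist [(0.85, array([172.7, 197.5]), array([461., 177.]))]
```

View pics/w3.png

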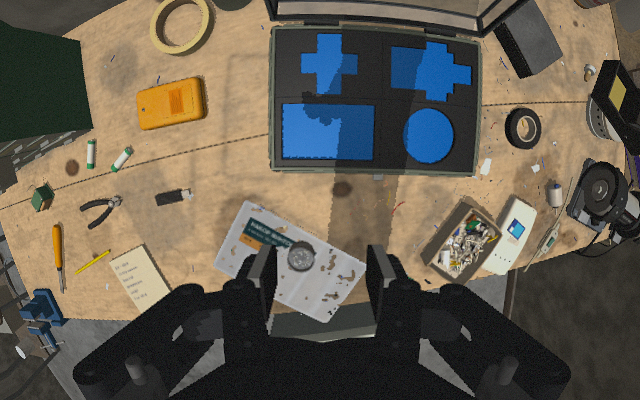

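Wrist view: all four cut-outs are clear – meter (328,133), tape (428,135), stick (329,65) and cutters (432,70). Moving over to the loose things to measure them from nearer.

```bash
python3 -m jog '[-8,-45,0,0,0,0, -8,-45,0,0,0,0, -8,-45,0,0,0,0, -8,-45,0,0,0,0, -8,-45,0,0,0,0, -10,-30,0,0,0,0, 0,0,0,0,0,0, 0,0,0,0,0,0]' 85
python3 - <<'E'
from m import *
W=cam("wrist");cv2.imwrite("pics/w4.png",W["color"][:,:,::-1]);togo((.4,.2,.3))
T=cam("top")
for t in("yellow_meter","side_cutters","memory_stick"):
    print(t,[(round(d["score"],2),np.round(d["uv"],1),np.round(atz(ray(W,d["uv"]),.01)[:2]*1000)) for d in look_for("wrist",t)][:2])
for n,c in(("w",W),("t",T)):
    h=cv2.cvtColor(c["color"],cv2.COLOR_RGB2HSV)
    for nm,m in(("yel",(h[...,0]>15)&(h[...,0]<30)&(h[...,1]>190)&(h[...,2]>120)),("dark",h[...,2]<60)):
        cs,_=cv2.findContours(m.astype(np.uint8),cv2.RETR_EXTERNAL,cv2.CHAIN_APPROX_NONE)
        for k in cs:
            if cv2.contourArea(k)<60: continue
            z=.022 if nm=="yel" else .006
            P=np.array([atz(ray(c,p[0]),z)[:2]*1000 for p in k],np.float32);A=cv2.contourArea(P)
            if not(500<A<12000) or abs(P-[500,200]).max()>300: continue
            M=cv2.moments(P[:,None]);r=cv2.minAreaRect(P[:,None]);print(n,nm,k.mean((0,1)).round(),np.round([M["m10"]/M["m00"],M["m01"]/M["m00"]],1),round(A),np.round(r[0],1),np.round(r[1],1),round(r[2],1))
E
```

```text
time: 11.15
ee_pos: [0.433, 0.0843, 0.3074]
orientation: [-0.047, 0.999, -0.009, 0.0]
ft_force: [-0.2, -1.5, -0.3]
gripper_width: 0.0853
finger_force: 0.0
[array([ -35.3, -114. ,   18.2])] tcp [0.4332 0.0841 0.3073] t 11.2 w 84.6 q6 3.14
yellow_meter [(0.77, array([295.4,  50.8]), array([604., 146.]))]
side_cutters [(0.69, array([180.6, 146.7]), array([472., 337.])), (0.17, array([295. ,  52.6]), array([601., 146.]))]
memory_stick [(0.88, array([274.1, 148.6]), array([462., 181.]))]
w yel [294.  51.] [602.5 146.3] 6099 [602.2 146.4] [106.1  60.8] 86.1
w dark [384. 207.] [375.5  28.9] 1263 [372.4  18.1] [97.7 35.7] 50.6
w dark [177. 160.] [449.8 351.1] 561 [450.5 349.4] [11.1 81.4] 19.7
w dark [270. 148.] [462.2 188.1] 719 [462.3 187.6] [17.4 49.1] 2.4
w dark [173. 143.] [479.3 356. ] 589 [479.7 355.1] [12.2 79. ] 1.6
w dark [407.  76.] [590.  -15.3] 816 [576.8 -12.4] [ 16.5 207.6] 82.5
t yel [264. 188.] [600.3 142.6] 5969 [600.1 142.6] [106.9  61.1] 86.4
t dark [293. 237.] [444.2  34.7] 1055 [434.7  33.4] [ 34.3 235.2] 88.3
```

View pics/w4.png

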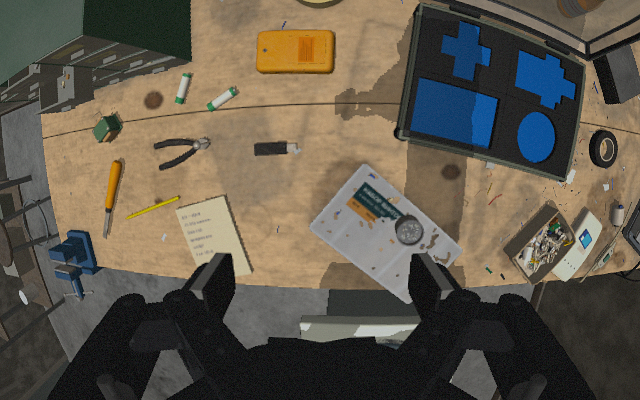

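Wrist view: the meter is at (295,51), the stick at (276,148) and the cutters at (183,150). Joint 6 reached its limit and tilted the tool, so I'm turning it back a quarter turn, which the grasps need anyway.

```bash
cat >> h.py <<'E'
def go(p,yaw):
    """remaining turn (rotvec /6deg, tool axes, now) and the shift in tool axes after that turn"""
    s=observe();M=rot(s["orientation"]);c=[]
    for k in(0,np.pi):
        y=np.array([np.cos(yaw+k),np.sin(yaw+k),0]);z=np.array([0,0,-1.]);D=np.c_[np.cross(y,z),y,z]
        c.append((np.degrees(R.from_matrix(M.T@D).as_rotvec())/6,D))
    rv,D=min(c,key=lambda a:np.linalg.norm(a[0]))
    print("turn",np.round(rv,2),"then shift",np.round(D.T@(np.array(p)-s["ee_pos"])*1000,1),"| shift now axes",np.round(M.T@(np.array(p)-s["ee_pos"])*1000,1),"tcp",np.round(s["ee_pos"],4),"t",round(s["time"],2),"w",round(s["gripper_width"]*1000,1),"q6",round(s["q"][5],2),"F",np.round(s["ft_force"],1),round(s["finger_force"],1))
E
python3 -m jog '[0,0,0,0,0,-1, 0,0,0,0,0,-1, 0,0,0,0,0,-1, 0,0,0,0,0,-1, 0,0,0,0,0,-1, 0,0,0,0,0,-1, 0,0,0,0,0,-1, 0,0,0,0,0,-1]'
python3 -m jog '[0,0,0,0,0,-1, 0,0,0,0,0,-1, 0,0,0,0,0,-1, 0,0,0,0,0,-1, 0,0,0,0,0,-1, 0,0,0,0,0,-1, 0,0,0,0,0,0, 0,0,0,0,0,0]'
python3 -c "
from h import *
go((.602,.144,.2),-.068)"
```

```text
time: 12.2
ee_pos: [0.4331, 0.0842, 0.3072]
orientation: [-0.044, 0.915, 0.4, 0.019]
ft_force: [-0.6, -0.2, 0.7]
gripper_width: 0.0853
finger_force: 0.0
time: 13.0
ee_pos: [0.4331, 0.0844, 0.3073]
orientation: [-0.036, 0.749, 0.661, 0.032]
ft_force: [-0.3, 0.9, 0.2]
gripper_width: 0.0851
finger_force: 0.0
turn [-0.08 -0.91 -0.55] then shift [ 71.  164.5 107.3] | shift now axes [ 69.9 161.4 112.5] tcp [0.4331 0.0844 0.3073] t 13.0 w 85.1 q6 1.68 F [-0.3  0.9  0.2] 0.0
```

```bash
python3 -m jog '[0,0,0,-0.08,-0.91,-0.55, 18,41,27,0,0,0, 18,41,27,0,0,0, 18,41,27,0,0,0, 17,41,26,0,0,0, 0,0,0,0,0,0, 0,0,0,0,0,0]' 85 40
python3 - <<'E'
from m import *
W=cam("wrist")
c=W;h=cv2.cvtColor(c["color"],cv2.COLOR_RGB2HSV)
m=(h[...,0]>12)&(h[...,0]<32)&(h[...,1]>180)&(h[...,2]>60)
cs,_=cv2.findContours(m.astype(np.uint8),cv2.RETR_EXTERNAL,cv2.CHAIN_APPROX_NONE)
for k in cs:
    if cv2.contourArea(k)<300: continue
    for z in(.01,.025):
        P=np.array([atz(ray(c,p[0]),z)[:2]*1000 for p in k],np.float32)
        r=cv2.minAreaRect(P[:,None]);print(k.mean((0,1)).round(),z,np.round(r[0],1),np.round(r[1],1),round(r[2],1))
go((.602,.144,.008),-.068)
cv2.imwrite("pics/w5.png",W["color"][:,:,::-1])
E
```

```text
time: 13.7
ee_pos: [0.594, 0.1423, 0.2023]
orientation: [-0.001, 0.73, 0.683, -0.002]
ft_force: [0.2, 0.3, -0.2]
gripper_width: 0.0849
finger_force: 0.0
[329. 176.] 0.01 [602.5 145.3] [112.3  63.6] 86.4
[329. 176.] 0.025 [602.4 148.2] [107.3  60.7] 86.4
turn [-0.01  0.    0.02] then shift [  2.4   7.8 196.4] | shift now axes [  2.4   8.  196.4] tcp [0.5941 0.1422 0.2044] t 13.75 w 85.1 q6 1.77 F [ 0.7 -0.   0.7] 0.0
```

View pics/w5.png

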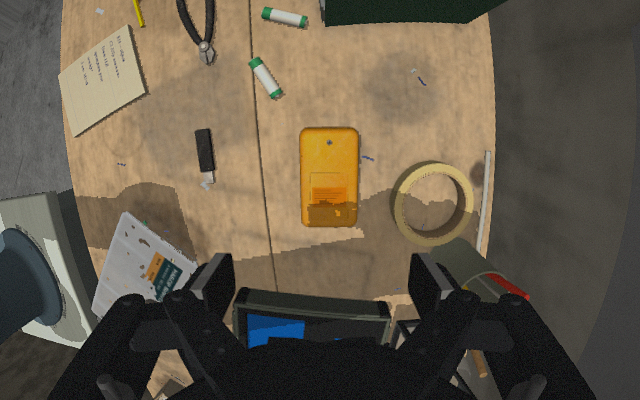

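Wrist view: the meter is at (330,177) between the fingers, and the cream ring at (433,203) leaves about 35 mm of room. Descending to grasp.

```bash
python3 -m jog '[4,8,0,0,0,0, 0,0,50,0,0,0, 0,0,50,0,0,0, 0,0,50,0,0,0, 0,0,30,0,0,0, 0,0,16,0,0,0, 0,0,0,0,0,0, 0,0,0,0,0,0]' 80 50
python3 -c "
from h import *
go((.602,.146,.008),-.068)"
```

```text
time: 14.55
ee_pos: [0.6039, 0.1458, 0.0107]
orientation: [0.001, 0.73, 0.683, 0.001]
ft_force: [-0.2, 0.4, 1.0]
gripper_width: 0.08
finger_force: 0.0
turn [ 0.03 -0.    0.02] then shift [ 0.1 -1.9  2.7] | shift now axes [ 0.1 -1.9  2.7] tcp [0.6039 0.1458 0.0107] t 14.55 w 80.0 q6 1.77 F [-0.2  0.4  1. ] 0.0
```

```bash
python3 -m jog '[0,-1,2,0,0,0, 0,0,0,0,0,0, 0,0,0,0,0,0, 0,0,0,0,0,0, 0,0,0,0,0,0]' 50 50
python3 -m jog '[0,0,-20,0,0,0, 0,0,-40,0,0,0, 0,0,-50,0,0,0, 0,0,0,0,0,0, 0,0,0,0,0,0]'
python3 -c "
from h import *
go((.516,-.0755,.12),-.178)"
```

```text
time: 15.05
ee_pos: [0.6022, 0.1463, 0.0101]
orientation: [0.0, 0.73, 0.684, 0.001]
ft_force: [-6.4, 0.1, 13.0]
gripper_width: 0.0595
finger_force: 57.5
time: 15.55
ee_pos: [0.6038, 0.1461, 0.1195]
orientation: [0.002, 0.73, 0.684, 0.002]
ft_force: [-0.3, 0.6, -2.9]
gripper_width: 0.0595
finger_force: 58.4
turn [ 0.05 -0.01  1.07] then shift [-233.7  -47.2   -0.5] | shift now axes [-226.9  -73.1   -1.2] tcp [0.6038 0.1461 0.1195] t 15.55 w 59.5 q6 1.77 F [-0.3  0.6 -2.9] 58.4
```

```bash
python3 -m jog '[0,0,0,0,0,0.55, 0,0,0,0,0,0.52, -47,-10,0,0,0,0, -47,-10,0,0,0,0, -47,-9,0,0,0,0, -47,-9,0,0,0,0, -46,-9,0,0,0,0, 0,0,0,0,0,0]'
python3 - <<'E'
from m import *
go((.516,-.0755,.05),-.178)
T=cam("top");S=cam("scene");W=cam("wrist");blue(T)
a=cv2.resize(S["color"][140:260,240:440,::-1],(600,360));b=cv2.resize(W["color"][100:400,100:540,::-1],(600,240));cv2.imwrite("pics/s6.png",np.vstack([a,b]))
E
```

```text
time: 16.35
ee_pos: [0.5107, -0.0804, 0.115]
orientation: [-0.001, 0.769, 0.639, -0.002]
ft_force: [0.7, 0.2, -2.0]
gripper_width: 0.0597
finger_force: 58.4
turn [-0.04  0.02 -0.06] then shift [ 5.8  4.4 65. ] | shift now axes [ 6.   4.6 65. ] tcp [ 0.5107 -0.0804  0.115 ] t 16.35 w 59.7 q6 1.48 F [ 0.7  0.2 -2. ] 58.4
blue [220.9 663.4] area 1568 rect [218.3 670.7] [81.4 63.1] 54.8
blue [277.7 648.7] area 3719 rect [270.8 656.2] [ 80.2 100.3] 1.3
blue [ 490.7 -213.9] area 4673 rect [ 491.2 -214.3] [76.9 76.7] 0.7
blue [ 578.5 -242.2] area 4988 rect [ 578.5 -247.9] [90.1 85.2] 86.5
blue [ 813.5 -963.4] area 1219 rect [ 813.9 -963.2] [24.1 57. ] 87.1
```

View pics/s6.png

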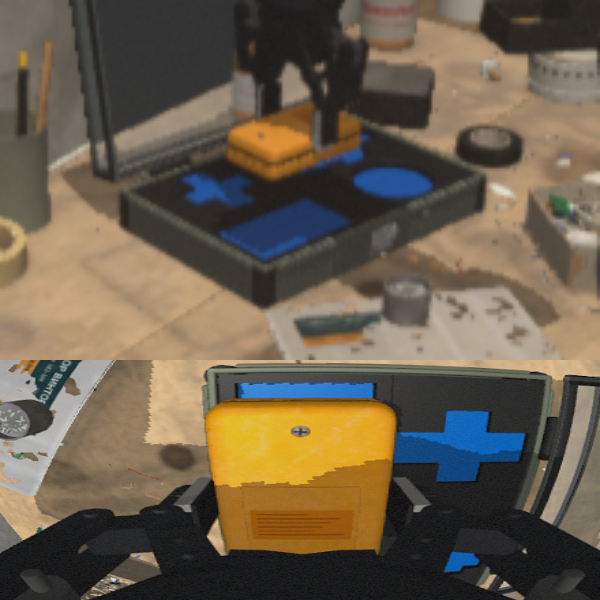

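Held meter is above its cut-out (the blue shows just beyond its far end). Lowering in two steps.

```bash
python3 -m jog '[5,4,0,0,0,0, 0,0,25,0,0,0, 0,0,30,0,0,0, 0,0,0,0,0,0, 0,0,0,0,0,0, 0,0,0,0,0,0]'
python3 - <<'E'
from m import *
go((.516,-.0755,.038),-.178)
W=cam("wrist")
h=cv2.cvtColor(W["color"],cv2.COLOR_RGB2HSV)
cv2.imwrite("pics/w7.png",cv2.resize(W["color"][100:320,160:480,::-1],(800,550)))
E
```

```text
time: 17.1
ee_pos: [0.5204, -0.0715, 0.0629]
orientation: [0.001, 0.767, 0.642, 0.001]
ft_force: [0.2, 0.1, -2.3]
gripper_width: 0.0593
finger_force: 58.4
turn [0.02 0.   0.02] then shift [-4.7 -3.6 24.9] | shift now axes [-4.7 -3.6 24.9] tcp [ 0.5204 -0.0715  0.0629] t 17.1 w 59.3 q6 1.49 F [ 0.2  0.1 -2.3] 58.4
```

View pics/w7.png

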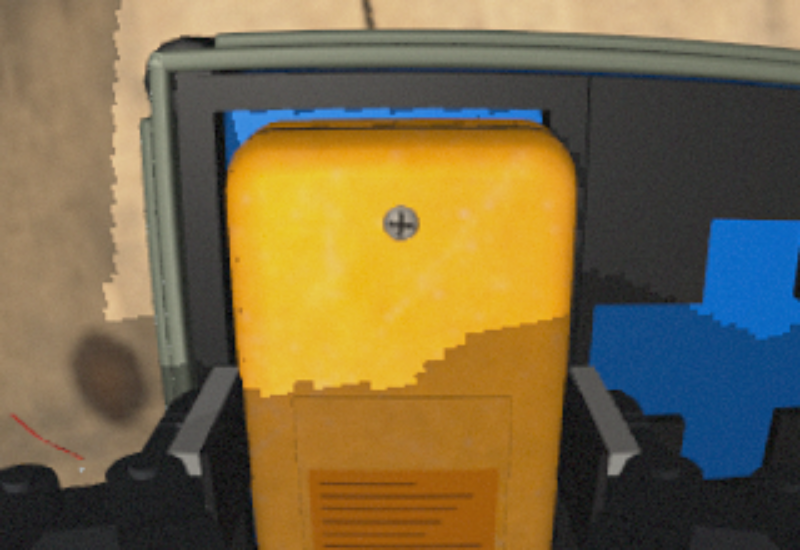

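The cut-out's edges (222–548) sit about 3.4 mm left of the tool's mid-plane, so the "correction" I made was only lag; undoing it and setting down.

```bash
python3 -m jog '[-5,-4,0,0,0,0, 0,0,10,0,0,0, 0,0,0,0,0,0, 0,0,0,0,0,0]'
python3 -m jog '[0,0,7,0,0,0, 0,0,5,0,0,0, 0,0,0,0,0,0, 0,0,2,0,0,0, 0,0,0,0,0,0]'
python3 -c "
from h import *
go((.516,-.0755,.038),-.178)"
```

```text
time: 17.55
ee_pos: [0.5136, -0.0762, 0.0512]
orientation: [-0.0, 0.767, 0.642, -0.0]
ft_force: [-0.5, -0.0, -1.8]
gripper_width: 0.0596
finger_force: 58.4
time: 18.05
ee_pos: [0.5141, -0.0761, 0.0374]
orientation: [-0.0, 0.767, 0.642, -0.0]
ft_force: [-0.1, 0.8, -1.0]
gripper_width: 0.0594
finger_force: 58.4
turn [-0.    0.    0.01] then shift [ 1.   1.8 -0.6] | shift now axes [ 1.   1.8 -0.6] tcp [ 0.5141 -0.0761  0.0374] t 18.05 w 59.4 q6 1.48 F [-0.1  0.8 -1. ] 58.4
```

```bash
python3 -m jog '[0,0,1,0,0,0, 0,0,0,0,0,0, 0,0,1,0,0,0, 0,0,0,0,0,0]'
python3 -m jog '[0,0,0,0,0,0, 0,0,0,0,0,0, 0,0,0,0,0,0, 0,0,-30,0,0,0, 0,0,-50,0,0,0, 0,0,-40,0,0,0, 50,0,0,0,0,0, 50,0,0,0,0,0]' 72
python3 - <<'E'
from m import *
T=cam("top");cv2.imwrite("pics/t8.png",cv2.resize(T["color"][150:260,290:420,::-1],(780,660))[:600])
go((.462,.1805,.15),.042)
E
```

```text
time: 18.45
ee_pos: [0.5144, -0.0762, 0.0371]
orientation: [0.0, 0.767, 0.642, 0.0]
ft_force: [-2.6, 2.0, 11.6]
gripper_width: 0.0593
finger_force: 61.4
time: 19.25
ee_pos: [0.534, 0.022, 0.1577]
orientation: [0.002, 0.768, 0.64, 0.002]
ft_force: [0.7, -0.1, -2.0]
gripper_width: 0.0722
finger_force: 0.0
turn [ 0.03 -0.06 -2.04] then shift [152.8 -65.4   6.7] | shift now axes [135.4 -96.4   7.4] tcp [0.5337 0.0306 0.1567] t 19.3 w 71.6 q6 1.68 F [ 0.7  5.3 -0.5] 0.0
```

View pics/t8.png

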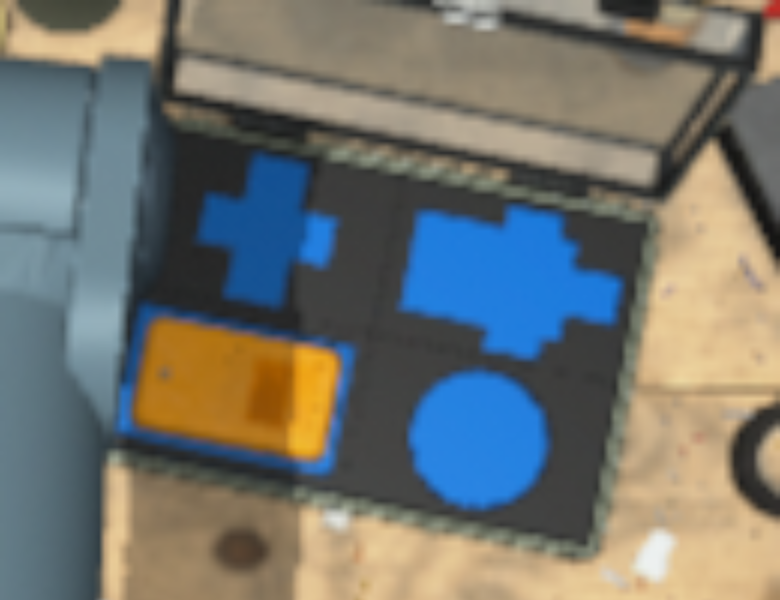

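The meter lies in its cut-out with a blue margin all round (235,390). Next, the stick.

```bash
python3 -m jog '[0,0,0,0,0,-1, 0,0,0,0,0,-1, 38,-16,0,0,0,0, 38,-16,0,0,0,0, 38,-16,0,0,0,0, 38,-17,0,0,0,0, 0,0,0,0,0,0, 0,0,0,0,0,0]' 45
python3 - <<'E'
from m import *
T=cam("top");blue(T);blue(T,.027)
W=cam("wrist");c=W;cv2.imwrite("pics/w9.png",W["color"][:,:,::-1])
h=cv2.cvtColor(c["color"],cv2.COLOR_RGB2HSV);m=h[...,2]<60
cs,_=cv2.findContours(m.astype(np.uint8),cv2.RETR_EXTERNAL,cv2.CHAIN_APPROX_NONE)
for k in cs:
    if cv2.contourArea(k)<100: continue
    P=np.array([atz(ray(c,p[0]),.007)[:2]*1000 for p in k],np.float32);A=cv2.contourArea(P)
    if 300<A<3000:
        r=cv2.minAreaRect(P[:,None]);print(k.mean((0,1)).round(),round(A),np.round(r[0],1),np.round(r[1],1),round(r[2],1))
for t in("side_cutters","memory_stick"):
    print(t,[(round(d["score"],2),np.round(d["uv"],1),np.round(atz(ray(W,d["uv"]),.006)[:2]*1000)) for d in look_for("wrist",t)][:2])
go((.462,.1805,.003),.042)
E
```

```text
time: 20.1
ee_pos: [0.4616, 0.1726, 0.1554]
orientation: [0.0, 0.695, 0.719, -0.0]
ft_force: [-0.4, -0.3, 0.5]
gripper_width: 0.0454
finger_force: 0.0
blue [220.9 662.9] area 1624 rect [218.3 670.7] [81.4 63.1] 54.8
blue [277.5 648.2] area 3782 rect [270.8 655.2] [ 80.2 102.2] 1.4
blue [ 490.6 -213.9] area 4667 rect [ 491.2 -214.3] [76.9 76.7] 0.7
blue [514.8 -77.9] area 8993 rect [514.8 -77.9] [125.3  77. ] 79.6
blue [ 580.7 -227.9] area 6912 rect [ 579.6 -232.5] [121.9  85.9] 80.5
blue [604.8 -94.3] area 3889 rect [604.4 -93.8] [74.9 85. ] 42.6
blue [ 812.1 -960.8] area 1582 rect [ 811.8 -959.6] [31.  62.2] 87.0
blue [220.4 664.9] area 1633 rect [217.8 672.6] [81.6 63.2] 54.8
blue [277.1 650.1] area 3803 rect [270.5 657.1] [ 80.4 102.5] 1.4
blue [ 490.9 -214.4] area 4694 rect [ 491.5 -214.8] [77.1 77. ] 0.7
blue [515.2 -78. ] area 9044 rect [515.1 -78.1] [125.7  77.2] 79.6
blue [ 581.2 -228.5] area 6951 rect [ 580.2 -233. ] [122.3  86.1] 80.5
blue [605.4 -94.5] area 3911 rect [605. -94.] [75.2 85.2] 42.6
blue [ 813.3 -963.5] area 1591 rect [ 813.  -962.2] [31.1 62.3] 87.0
[577. 331.] 1118 [903.5 -49.6] [18.  82.6] 58.4
[ 60. 276.] 1624 [65.  29.8] [ 89.9 205.9] 25.4
[593. 210.] 1715 [835.8 168.6] [104.5  67.7] 29.7
[610. 167.] 383 [855.6 221. ] [44.3 33.2] 2.8
[321. 173.] 779 [462.2 188.2] [17.  49.6] 1.5
[344.  21.] 377 [479.  336.4] [46.7 10.5] 85.3
[319.  21.] 419 [455.5 335. ] [10.7 53.2] 24.4
side_cutters [(0.95, array([340.3,  32.5]), array([476., 325.]))]
memory_stick []
turn [-0.    0.   -0.11] then shift [  9.4  -0.3 152.5] | shift now axes [  9.4  -0.4 152.5] tcp [0.4627 0.1711 0.1555] t 20.3 w 44.8 q6 1.77 F [ 0.7 -0.4  0.1] 0.0
```

View pics/w9.png

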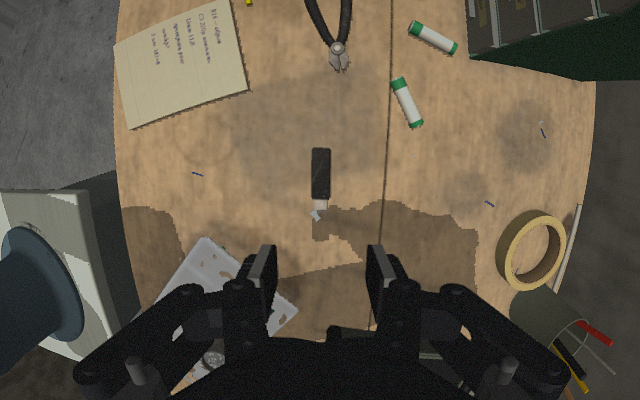

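Stick at (320,175)–(319,215), as predicted; descending onto it.

```bash
python3 -m jog '[9,-1,50,0,0,0, 0,0,50,0,0,0, 0,0,40,0,0,0, 0,0,10,0,0,0, 0,0,0,0,0,0, 0,0,0,0,0,0]' 45 30
python3 -m jog '[0,0,0,0,0,0, 0,0,0,0,0,0, 0,0,0,0,0,0, 0,0,0,0,0,0]' 5 30
python3 -c "
from h import *
go((.6055,-.093,.12),-.176)"
```

```text
time: 20.9
ee_pos: [0.4625, 0.1808, 0.008]
orientation: [0.001, 0.696, 0.718, 0.001]
ft_force: [-0.0, 0.9, -0.1]
gripper_width: 0.0447
finger_force: 0.0
time: 21.3
ee_pos: [0.4616, 0.1813, 0.0082]
orientation: [0.0, 0.696, 0.718, 0.001]
ft_force: [-3.1, -0.2, 8.0]
gripper_width: 0.0051
finger_force: 4.2
turn [ 0.02 -0.01  1.99] then shift [-244.9  189.7 -111.8] | shift now axes [-278.7  135.2 -111.7] tcp [0.4616 0.1813 0.0082] t 21.3 w 5.1 q6 1.78 F [-3.1 -0.2  8. ] 4.2
```

Closed just above the stick (tips at 8 mm). Reopening and going lower.

```bash
python3 -m jog '[0,0,-5,0,0,0, 0,0,0,0,0,0, 0,0,0,0,0,0, 0,0,0,0,0,0]' 45
python3 -m jog '[0,0,5,0,0,0, 0,0,5,0,0,0, 0,0,0,0,0,0, 0,0,0,0,0,0]' 45
python3 -m jog '[0,0,0,0,0,0, 0,0,0,0,0,0, 0,0,0,0,0,0, 0,0,0,0,0,0]' 12 30
python3 -c "
from h import *
go((.6055,-.093,.12),-.176)"
```

```text
time: 21.7
ee_pos: [0.4608, 0.1809, 0.0115]
orientation: [0.0, 0.696, 0.718, -0.0]
ft_force: [-0.2, -0.5, -0.4]
gripper_width: 0.0447
finger_force: 0.0
time: 22.1
ee_pos: [0.4603, 0.1808, 0.0009]
orientation: [-0.0, 0.696, 0.718, -0.001]
ft_force: [0.5, -0.2, -0.5]
gripper_width: 0.0451
finger_force: 0.0
time: 22.5
ee_pos: [0.461, 0.181, 0.0016]
orientation: [0.0, 0.696, 0.718, 0.0]
ft_force: [-0.1, 0.1, 0.8]
gripper_width: 0.0164
finger_force: 30.0
turn [ 0.   -0.    1.99] then shift [-244.4  190.2 -118.4] | shift now axes [-278.4  135.7 -118.3] tcp [0.461  0.181  0.0016] t 22.5 w 16.4 q6 1.78 F [-0.1  0.1  0.8] 30.0
```

```bash
python3 -m jog '[0,0,-40,0,0,0, 0,0,-40,0,0,0, 0,0,-40,0,0,0, 0,0,0,0,0,1, 0,0,0,0,0,1, -35,27,0,0,0,0, -35,27,0,0,0,0, -35,27,0,0,0,0]'
python3 -m jog '[-35,27,0,0,0,0, -35,27,0,0,0,0, -35,27,0,0,0,0, -34,28,0,0,0,0, 0,0,0,0,0,0, 0,0,0,0,0,0, 0,0,0,0,0,0]'
python3 - <<'E'
from m import *
go((.6055,-.093,.06),-.176)
W=cam("wrist");cv2.imwrite("pics/w10.png",cv2.resize(W["color"][100:320,160:480,::-1],(800,550)))
E
```

```text
time: 23.3
ee_pos: [0.5224, 0.0623, 0.1215]
orientation: [0.0, 0.767, 0.642, 0.0]
ft_force: [1.2, 0.0, 0.3]
gripper_width: 0.0172
finger_force: 29.9
time: 24.0
ee_pos: [0.6038, -0.0918, 0.1211]
orientation: [-0.001, 0.767, 0.642, -0.0]
ft_force: [-0.1, -0.5, -0.5]
gripper_width: 0.0168
finger_force: 29.9
turn [-0.02 -0.   -0.01] then shift [-0.9  1.9 61.1] | shift now axes [-0.9  2.  61.1] tcp [ 0.6038 -0.0918  0.1211] t 24.0 w 16.8 q6 1.49 F [-0.1 -0.5 -0.5] 29.9
```

View pics/w10.png

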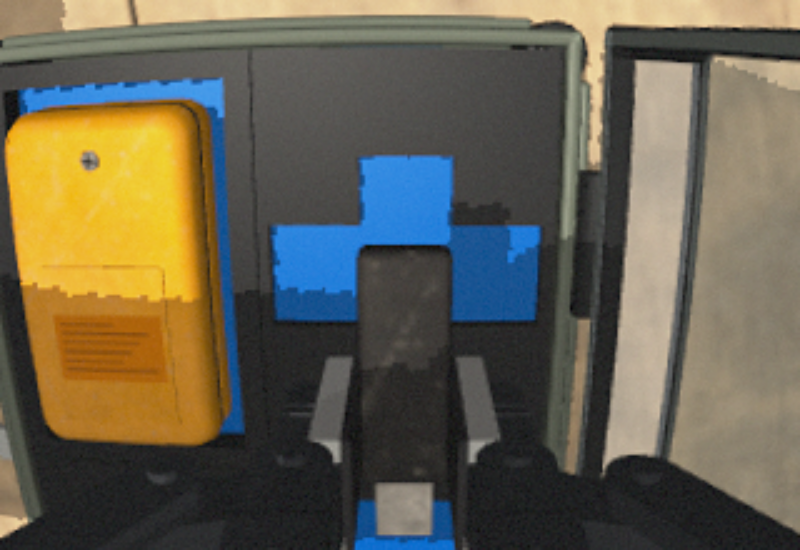

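The stick (405) is aligned with its slot (406); lowering.

```bash
python3 -m jog '[0,0,40,0,0,0, 0,0,30,0,0,0, 0,0,10,0,0,0, 0,0,0,0,0,0, 0,0,0,0,0,0]'
python3 -c "
from h import *
go((.6055,-.093,.0346),-.176)"
```

```text
time: 24.55
ee_pos: [0.6053, -0.0924, 0.0427]
orientation: [0.001, 0.767, 0.642, 0.0]
ft_force: [0.4, 0.6, -0.9]
gripper_width: 0.0166
finger_force: 29.9
turn [ 0.01  0.   -0.01] then shift [-0.6  0.3  8.1] | shift now axes [-0.6  0.3  8.1] tcp [ 0.6053 -0.0924  0.0427] t 24.55 w 16.6 q6 1.49 F [ 0.4  0.6 -0.9] 29.9
```

```bash
python3 -m jog '[0,0,4,0,0,0, 0,0,3,0,0,0, 0,0,0,0,0,0, 0,0,1,0,0,0, 0,0,0,0,0,0]'
python3 -m jog '[0,0,1,0,0,0, 0,0,0,0,0,0]'
```

```text
time: 25.05
ee_pos: [0.605, -0.0929, 0.0346]
orientation: [0.0, 0.767, 0.642, 0.0]
ft_force: [-2.0, 1.0, 6.5]
gripper_width: 0.0171
finger_force: 30.6
time: 25.25
ee_pos: [0.605, -0.0929, 0.0346]
orientation: [0.001, 0.767, 0.642, 0.0]
ft_force: [-4.4, 0.9, 11.9]
gripper_width: 0.0168
finger_force: 31.2
```

```bash
python3 -m jog '[0,0,-1,0,0,0, 0,0,0,0,0,0, 0,0,0,0,0,0, 0,0,-40,0,0,0, 0,0,-50,0,0,0, 0,0,-50,0,0,0, 0,0,0,0,0,-0.9, 0,0,0,0,0,-0.9]' 35
python3 -m jog '[47,-17,0,0,0,0, 47,-17,0,0,0,0, 47,-17,0,0,0,0, 47,-17,0,0,0,0, 47,-17,0,0,0,0, 47,-17,0,0,0,0, 47,-17,0,0,0,0, 40,-17,0,0,0,0]' 75
python3 -m jog '[0,0,0,0,0,0, 0,0,0,0,0,0]'
python3 - <<'E'
from m import *
W=cam("wrist");c=W
togo((.468,.33,.0));np.save("w11.npy",W["color"])
print(W["origin"],W["attitude"],W["fx"],W["cx"],W["cy"])
print([(round(d["score"],2),np.round(d["uv"],1),np.round(atz(ray(W,d["uv"]),.006)[:2]*1000)) for d in look_for("wrist","side_cutters")][:2])
# rectify bench plane z=.008, 2 px/mm: rows = -x, cols = -y
xs=np.arange(540,400,-.25);ys=np.arange(420,240,-.25)
P=np.array([[proj(c,(x/1000,y/1000,.008)) for y in ys] for x in xs],np.float32)
cv2.imwrite("pics/r11.png",cv2.remap(W["color"],P,None,cv2.INTER_LINEAR)[:,:,::-1])
E
```

```text
time: 26.05
ee_pos: [0.6064, -0.0933, 0.1759]
orientation: [0.002, 0.702, 0.712, 0.001]
ft_force: [-0.2, -0.0, -1.2]
gripper_width: 0.035
finger_force: 0.0
time: 26.85
ee_pos: [0.4636, 0.2768, 0.1732]
orientation: [-0.0, 0.703, 0.711, 0.0]
ft_force: [1.5, 0.4, 0.3]
gripper_width: 0.0749
finger_force: 0.0
time: 27.05
ee_pos: [0.4642, 0.2753, 0.1731]
orientation: [0.0, 0.702, 0.712, -0.0]
ft_force: [0.3, 0.5, -0.1]
gripper_width: 0.0752
finger_force: 0.0
[array([ 55.6,   4. , 173.1])] tcp [0.4647 0.2744 0.1731] t 27.1 w 75.0 q6 1.98
[0.46400759 0.34488966 0.31585745] [0.13962891 0.99018054 0.00672308 0.00103291] 309.70691628693146 321.2838223039827 204.59304279515902
[(0.67, array([335.1, 118.3]), array([478., 345.]))]
```

View pics/r11.png

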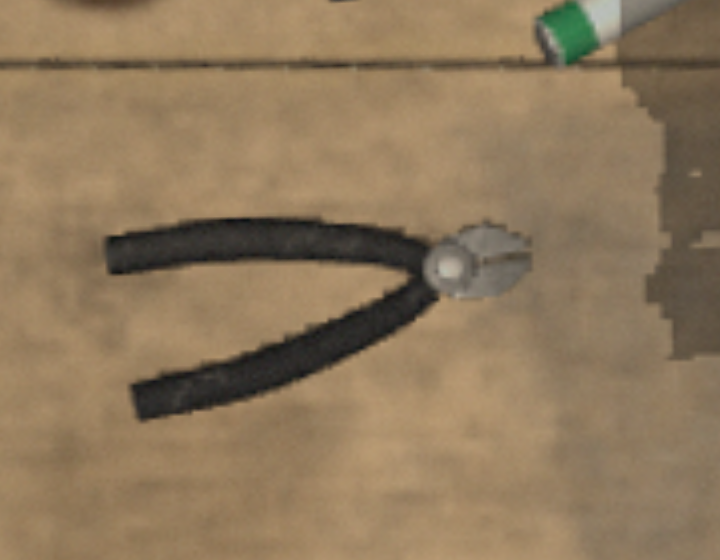

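Rectified view: jaw tip at (531,255), handle ends at (107,255) and (138,402). So the cutters' origin is about (0.467,0.338) and the grasp needs about +10° closing yaw.

```bash
python3 -c "
from h import *
go((.4685,.3305,.003),.176)"
```

```text
turn [-0.    0.01 -1.58] then shift [ 55.1  13.4 170.2] | shift now axes [ 56.7   4.1 170.1] tcp [0.465  0.2739 0.1732] t 27.15 w 75.1 q6 1.98 F [ 0.7 -0.7 -0.2] 0.0
```

```bash
python3 -m jog '[0,0,0,0,0,-0.8, 0,0,0,0,0,-0.78, 28,7,0,0,0,0, 27,6,50,0,0,0, 0,0,50,0,0,0, 0,0,50,0,0,0, 0,0,16,0,0,0, 0,0,0,0,0,0]' 75 40
python3 -m jog '[0,0,0,0,0,0, 0,0,0,0,0,0]'
python3 -c "
from h import *
go((.4685,.3305,.003),.176)"
```

```text
time: 27.95
ee_pos: [0.4655, 0.3244, 0.0101]
orientation: [-0.001, 0.643, 0.766, -0.004]
ft_force: [0.1, -0.3, 0.7]
gripper_width: 0.075
finger_force: 0.0
time: 28.15
ee_pos: [0.4698, 0.3279, 0.0156]
orientation: [0.001, 0.643, 0.766, 0.002]
ft_force: [-0.5, 0.3, 0.8]
gripper_width: 0.075
finger_force: 0.0
turn [ 0.03 -0.01 -0.01] then shift [ 2.8 -0.9 12.6] | shift now axes [ 2.8 -0.9 12.6] tcp [0.4698 0.3279 0.0156] t 28.15 w 75.0 q6 1.89 F [-0.5  0.3  0.8] 0.0
```

```bash
python3 -m jog '[2,0,8,0,0,0, 0,0,4,0,0,0, 0,0,0,0,0,0, 0,0,0,0,0,0]'
python3 -c "
from h import *
go((.4685,.3305,.003),.176)"
```

```text
time: 28.55
ee_pos: [0.4671, 0.3296, 0.0016]
orientation: [-0.0, 0.642, 0.767, -0.0]
ft_force: [-0.8, -0.1, 0.1]
gripper_width: 0.0752
finger_force: 0.0
turn [-0.    0.    0.01] then shift [ 0.6  1.5 -1.4] | shift now axes [ 0.6  1.5 -1.4] tcp [0.4671 0.3296 0.0016] t 28.55 w 75.2 q6 1.9 F [-0.8 -0.1  0.1] 0.0
```

```bash
python3 -m jog '[0,0,-1,0,0,0, 0,0,0,0,0,0, 0,0,0,0,0,0, 0,0,0,0,0,0, 0,0,0,0,0,0]' 20 40
python3 -m jog '[0,0,-20,0,0,0, 0,0,-50,0,0,0, 0,0,-50,0,0,0, 0,0,0,0,0,0, 0,0,0,0,0,0]'
python3 - <<'E'
from m import *
W=cam("wrist");cv2.imwrite("pics/w12.png",cv2.resize(W["color"][60:320,160:480,::-1],(800,600)))
# grasp is at cutters y=-8; origin target -> TCP target 8 mm towards -y of case
yaw=-.176;cy=np.array([-np.sin(yaw),np.cos(yaw)])
for o in(np.array([.5813,-.227])-.0024*cy,):
    t=o-.008*cy;print(t);go((*t,.12),yaw)
E
```

```text
time: 29.05
ee_pos: [0.4675, 0.3299, 0.0032]
orientation: [0.0, 0.642, 0.767, 0.0]
ft_force: [-1.2, -0.4, 4.9]
gripper_width: 0.0316
finger_force: 37.3
time: 29.55
ee_pos: [0.4683, 0.3301, 0.1237]
orientation: [0.001, 0.642, 0.767, 0.001]
ft_force: [-0.3, -0.1, -2.0]
gripper_width: 0.0311
finger_force: 37.3
[ 0.57947904 -0.23723934]
turn [-0.01  0.01  3.37] then shift [-538.1  210.     1.9] | shift now axes [-577.5   11.3    2.2] tcp [0.467  0.3294 0.1219] t 29.6 w 31.1 q6 1.9 F [-0.  -0.9 -1.8] 37.3
```

View pics/w12.png

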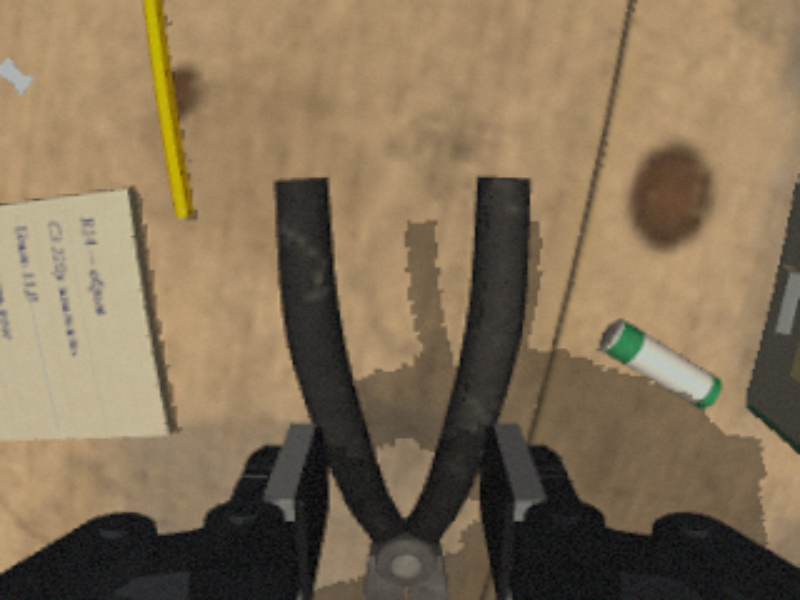

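The cutters are held squarely between the fingers (handles at (300,300) and (505,300)). Carrying them to the case.

```bash
python3 -m jog '[0,0,0,0,0,0.85, 0,0,0,0,0,0.84, 0,0,0,0,0,0.84, 0,0,0,0,0,0.84, -45,17,0,0,0,0, -45,17,0,0,0,0, -45,18,0,0,0,0, -45,18,0,0,0,0]'
python3 -m jog '[-45,17,0,0,0,0, -45,17,0,0,0,0, -45,18,0,0,0,0, -45,18,0,0,0,0, -45,17,0,0,0,0, -45,18,0,0,0,0, -44,18,0,0,0,0, -44,17,0,0,0,0]'
python3 -m jog '[0,0,0,0,0,0, 0,0,0,0,0,0, 0,0,0,0,0,0]'
python3 - <<'E'
from m import *
W=cam("wrist");go((.5795,-.2372,.04),-.176);cv2.imwrite("pics/w13.png",cv2.resize(W["color"][60:320,160:480,::-1],(800,600)))
E
```

```text
time: 30.4
ee_pos: [0.5025, 0.1381, 0.1199]
orientation: [-0.001, 0.766, 0.642, -0.002]
ft_force: [0.7, 0.5, -1.4]
gripper_width: 0.0314
finger_force: 37.3
time: 31.2
ee_pos: [0.5779, -0.238, 0.1195]
orientation: [-0.002, 0.767, 0.642, -0.001]
ft_force: [1.6, 0.8, -1.7]
gripper_width: 0.0315
finger_force: 37.3
time: 31.5
ee_pos: [0.5781, -0.2353, 0.1207]
orientation: [-0.002, 0.766, 0.642, -0.001]
ft_force: [-1.2, 1.0, -1.9]
gripper_width: 0.0311
finger_force: 37.4
turn [-0.03 -0.01  0.01] then shift [-2.   1.5 81.2] | shift now axes [-2.1  1.8 81.2] tcp [ 0.5784 -0.235   0.1212] t 31.55 w 31.0 q6 1.26 F [ 0.1 -0.2 -1.1] 37.4
```

View pics/w13.png

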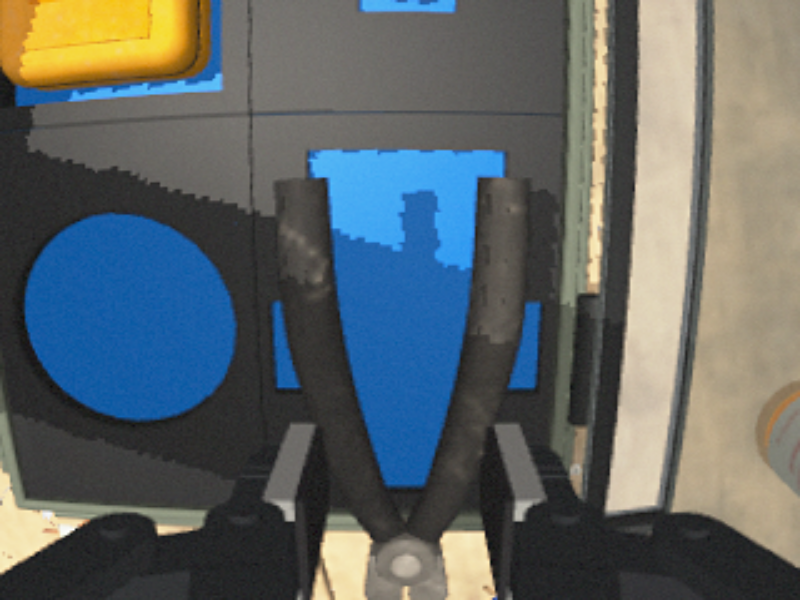

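Run:
```python
from h import *
W=cam("wrist");s=observe();yaw=-.176;cx=np.array([np.cos(yaw),np.sin(yaw)]);cy=np.array([-np.sin(yaw),np.cos(yaw)])
tcp=np.array([.5795,-.2372])
for n,uv,z in(("cut far edge y57",(160+406/2.5,60+150/2.308),.032),("channel y8 R",(160+528/2.5,60+302/2.308),.032),("channel y8 L",(160+284/2.5,60+302/2.308),.032),("handle end L",(160+302/2.5,60+180/2.308),.13),("handle end R",(160+504/2.5,60+180/2.308),.13)):
    d=atz(ray(W,uv),z)[:2]-tcp;print(n,np.round([d@cx*1000,d@cy*1000],1))
go((.5795,-.2372,.04),yaw)
```

```text
cut far edge y57 [-0.  66.5]
channel y8 R [38.  16.3]
channel y8 L [-37.8  16.1]
handle end L [-18.1  63.1]
handle end R [16.9 63.1]
turn [-0.02 -0.01  0.01] then shift [-2.   1.1 81.7] | shift now axes [-2.1  1.3 81.7] tcp [ 0.5788 -0.235   0.1217] t 31.6 w 31.4 q6 1.26 F [ 0.2  0.1 -1.2] 37.4
```

```bash
python3 -m jog '[-2,0,40,0,0,0, 0,0,30,0,0,0, 0,0,9,0,0,0, 0,0,0,0,0,0, 0,0,0,0,0,0]'
python3 -c "
from h import *
go((.5795,-.2372,.035),-.176)"
```

```text
time: 32.1
ee_pos: [0.5801, -0.2387, 0.045]
orientation: [0.001, 0.766, 0.642, 0.0]
ft_force: [0.4, -0.5, -0.8]
gripper_width: 0.031
finger_force: 37.4
turn [0.01 0.01 0.  ] then shift [ 1.3 -0.8 10. ] | shift now axes [ 1.3 -0.8 10. ] tcp [ 0.5801 -0.2387  0.045 ] t 32.1 w 31.0 q6 1.26 F [ 0.4 -0.5 -0.8] 37.4
```

```bash
python3 -m jog '[0,0,4,0,0,0, 0,0,4,0,0,0, 0,0,0,0,0,0, 0,0,1,0,0,0, 0,0,0,0,0,0]'
python3 -m jog '[0,0,1,0,0,0, 0,0,0,0,0,0, 0,0,0,0,0,0]'
```

```text
time: 32.6
ee_pos: [0.5795, -0.2391, 0.0353]
orientation: [0.0, 0.767, 0.642, 0.0]
ft_force: [-0.4, 1.1, 1.2]
gripper_width: 0.0313
finger_force: 38.3
time: 32.9
ee_pos: [0.5795, -0.2391, 0.0351]
orientation: [0.001, 0.767, 0.642, 0.0]
ft_force: [-3.6, 0.3, 8.9]
gripper_width: 0.031
finger_force: 39.3
```

```bash
python3 -m jog '[0,0,-1,0,0,0, 0,0,0,0,0,0, 0,0,0,0,0,0, 0,0,-40,0,0,0, 0,0,-50,0,0,0, 0,0,-50,0,0,0]' 45
python3 -m jog '[-40,-18,0,0,0,0, -40,-18,0,0,0,0, -40,-18,0,0,0,0, -40,-18,0,0,0,0, 0,0,0,0,0,0, 0,0,0,0,0,0]' 85
python3 - <<'E'
from m import *
W=cam("wrist");T=cam("top");S=cam("scene");yaw=-.176
R_={}
for n,c in(("wrist",W),("top",T),("scene",S)):
    for d in look_for(n,"tape_roll")[:2]:
        print(n,round(d["score"],2),np.round(d["uv"],1),np.round(atz(ray(c,d["uv"]),.018)[:2]*1000))
go((.48,-.38,.005),yaw)
# rectify z=.02, 2px/mm
xs=np.arange(580,400,-.4);ys=np.arange(-280,-480,-.4)
P=np.array([[proj(W,(x/1000,y/1000,.02)) for y in ys] for x in xs],np.float32)
a=cv2.remap(W["color"],P,None,cv2.INTER_LINEAR)[:,:,::-1];cv2.imwrite("pics/r14.png",a)
blue(W)
cv2.imwrite("pics/t14.png",T["color"][:,:,::-1])
E
```

```text
time: 33.5
ee_pos: [0.5785, -0.2384, 0.1753]
orientation: [-0.001, 0.767, 0.642, -0.0]
ft_force: [1.4, -0.6, 0.4]
gripper_width: 0.0448
finger_force: 0.0
time: 34.1
ee_pos: [0.4797, -0.3844, 0.1744]
orientation: [-0.0, 0.767, 0.641, 0.0]
ft_force: [-0.2, 0.3, 0.8]
gripper_width: 0.0848
finger_force: 0.0
wrist 0.69 [320.6 206.2] [ 477. -402.]
top 0.54 [424.5 230.6] [ 469. -401.]
top 0.25 [364.7 161.2] [ 701. -198.]
scene 0.62 [313.  201.8] [ 626. -121.]
scene 0.54 [403.2 189.9] [ 468. -360.]
turn [-0.   -0.    0.01] then shift [  2.4  -1.5 169.7] | shift now axes [  2.4  -1.5 169.7] tcp [ 0.481  -0.3826  0.1747] t 34.4 w 85.2 q6 0.97 F [ 0.4 -0.4 -0.2] 0.0
blue [ 558.7 -245.1] area 1509 rect [ 560.1 -252.5] [36.3 86.4] 19.2
blue [ 489.1 -220.1] area 3143 rect [ 488.7 -222.6] [50.  75.7] 77.9
```

View pics/r14.png

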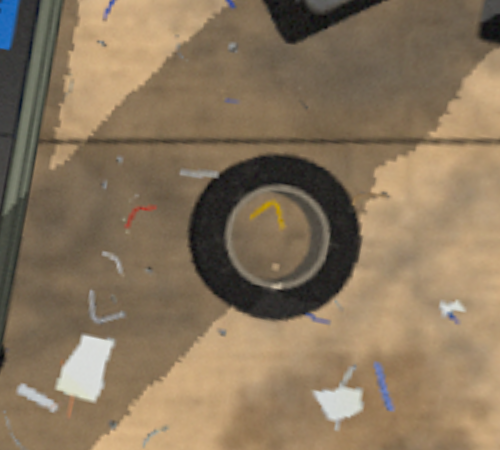

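Tape at (274,237) in the rectified view, i.e. (0.485,-0.390), 68 mm across.

```bash
python3 - <<'E'
from h import *
go((.4852,-.390,.004),-.176)
E
python3 -m jog '[-6,5,40,0,0,0, 0,0,50,0,0,0, 0,0,50,0,0,0, 0,0,20,0,0,0, 0,0,0,0,0,0, 0,0,0,0,0,0]' 85 40
python3 - <<'E'
from h import *
go((.4852,-.390,.004),-.176)
E
```

```text
turn [-0.   -0.    0.01] then shift [ -6.5   5.4 170.7] | shift now axes [ -6.5   5.4 170.6] tcp [ 0.481  -0.3826  0.1747] t 34.4 w 85.2 q6 0.97 F [ 0.4 -0.4 -0.2] 0.0
time: 35.0
ee_pos: [0.4847, -0.3902, 0.0152]
orientation: [0.0, 0.766, 0.642, -0.0]
ft_force: [-0.0, -0.4, 0.1]
gripper_width: 0.0848
finger_force: 0.0
turn [-0.  0.  0.] then shift [ 0.3  0.4 11.2] | shift now axes [ 0.3  0.5 11.2] tcp [ 0.4847 -0.3902  0.0152] t 35.0 w 84.8 q6 0.97 F [-0.  -0.4  0.1] 0.0
```

```bash
python3 -m jog '[0,0,8,0,0,0, 0,0,3,0,0,0, 0,0,0,0,0,0, 0,0,0,0,0,0]'
python3 -m jog '[0,0,0,0,0,0, 0,0,0,0,0,0, 0,0,0,0,0,0, 0,0,0,0,0,0, 0,0,0,0,0,0]' 55 40
python3 -m jog '[0,0,-20,0,0,0, 0,0,-50,0,0,0, 0,0,-50,0,0,0, 0,0,0,0,0,0, 0,0,0,0,0,0]'
python3 - <<'E'
from h import *
go((.491,-.213,.124),-.176)
W=cam("wrist");cv2.imwrite("pics/x.png",W["color"][:,:,::-1])
E
```

```text
time: 35.4
ee_pos: [0.4844, -0.3909, 0.0043]
orientation: [0.0, 0.767, 0.642, -0.0]
ft_force: [0.1, -0.1, 0.4]
gripper_width: 0.085
finger_force: 0.0
time: 35.9
ee_pos: [0.4845, -0.3909, 0.0048]
orientation: [0.001, 0.767, 0.642, -0.0]
ft_force: [0.0, 1.8, 4.9]
gripper_width: 0.0646
finger_force: 43.8
time: 36.4
ee_pos: [0.4853, -0.3916, 0.1256]
orientation: [0.002, 0.767, 0.642, 0.0]
ft_force: [-0.5, 0.8, -1.3]
gripper_width: 0.0645
finger_force: 44.8
turn [ 0.03  0.02 -0.  ] then shift [176.9 -25.6   1.6] | shift now axes [176.8 -25.7   1.1] tcp [ 0.4853 -0.3916  0.1256] t 36.4 w 64.5 q6 0.97 F [-0.5  0.8 -1.3] 44.8
```

```bash
python3 -m jog '[45,-7,0,0,0,0, 45,-7,0,0,0,0, 45,-6,0,0,0,0, 42,-6,0,0,0,0, 0,0,0,0,0,0, 0,0,0,0,0,0]'
python3 -m jog '[0,0,40,0,0,0, 0,0,30,0,0,0, 0,0,10,0,0,0, 0,0,0,0,0,0, 0,0,0,0,0,0]'
python3 - <<'E'
from m import *
go((.491,-.213,.035),-.176)
W=cam("wrist");blue(W,.03)
E
```

```text
time: 37.05
ee_pos: [0.4883, -0.2102, 0.1219]
orientation: [-0.002, 0.766, 0.643, -0.001]
ft_force: [0.0, 0.9, -0.5]
gripper_width: 0.0642
finger_force: 44.8
time: 37.55
ee_pos: [0.4901, -0.2127, 0.0443]
orientation: [0.0, 0.767, 0.642, -0.0]
ft_force: [0.9, -1.5, -0.8]
gripper_width: 0.0644
finger_force: 44.8
turn [ 0.01  0.   -0.01] then shift [-0.1  1.   9.3] | shift now axes [-0.1  1.   9.3] tcp [ 0.4901 -0.2127  0.0443] t 37.55 w 64.4 q6 1.22 F [ 0.9 -1.5 -0.8] 44.8
blue [ 578.9 -210.7] area 2946 rect [ 575.3 -210.6] [100.4  56. ] 63.3
blue [ 612.8 -100.3] area 1382 rect [ 608.7 -107.4] [87.2 43.6] 2.9
```

```bash
python3 -m jog '[0,1,4,0,0,0, 0,0,4,0,0,0, 0,0,0,0,0,0, 0,0,1,0,0,0, 0,0,0,0,0,0]'
python3 -m jog '[0,0,1,0,0,0, 0,0,0,0,0,0, 0,0,0,0,0,0]'
```

```text
time: 38.1
ee_pos: [0.4907, -0.2119, 0.0349]
orientation: [0.0, 0.767, 0.642, -0.0]
ft_force: [-0.1, 0.4, -0.8]
gripper_width: 0.0646
finger_force: 44.8
time: 38.4
ee_pos: [0.4908, -0.2119, 0.0347]
orientation: [0.0, 0.767, 0.642, 0.0]
ft_force: [-2.4, 0.9, 7.5]
gripper_width: 0.0644
finger_force: 45.5
```

```bash
python3 -m jog '[0,0,-1,0,0,0, 0,0,0,0,0,0, 0,0,0,0,0,0, 0,0,-30,0,0,0, 0,0,-50,0,0,0, 0,0,-50,0,0,0, -40,-20,0,0,0,0, -40,-20,0,0,0,0]' 75
python3 -m jog '[-40,-20,0,0,0,0, -40,-20,0,0,0,0, 0,0,0,0,0,0, 0,0,0,0,0,0]'
python3 - <<'E'
from m import *
T=cam("top");S=cam("scene")
cy=np.array([.175,.985]);cx=np.array([.985,-.175])
rec=dict(meter=((515.5,-77),.054),tape=((491,-213.5),.05),cut=((581-.4,-227.2-2.4),.044),stick=((605.3,-93.3),.041))
h=cv2.cvtColor(T["color"],cv2.COLOR_RGB2HSV)
bl=(h[...,0]>95)&(h[...,0]<125)&(h[...,1]>90)&(h[...,2]>50)
for n,th in(("meter","yellow_meter"),("tape","tape_roll"),("cut","side_cutters"),("stick","memory_stick")):
    o,z=rec[n]
    print(n,"rec uv",np.round(proj(T,(o[0]/1e3,o[1]/1e3,.03)),1))
    for cn,c in(("top",T),("scene",S)):
        for d in look_for(cn,th)[:2]:
            p=atz(ray(c,d["uv"]),z)[:2]*1000-o;print("   ",cn,round(d["score"],2),np.round(d["uv"],1),"off case x,y",np.round([p@cx,p@cy],1))
# rectified view of case top at z=.045: non-blue, silhouettes inside each cut-out
for n,(L,Wd,zz) in dict(meter=((74,122),0,.054),tape=((77,77),0,.05)).items() if False else []: pass
m=(h[...,0]>15)&(h[...,0]<30)&(h[...,1]>170)&(h[...,2]>60)
n_,lab,st,ce=cv2.connectedComponentsWithStats(m.astype(np.uint8))
for a,c in zip(st[1:],ce[1:]):
    if a[4]>200:
        p=atz(ray(T,c),.054)[:2]*1000-rec["meter"][0];print("yellow",a[4],np.round(c,1),"off",np.round([p@cx,p@cy],1))
# tape: largest circle of non-blue inside the tape cut-out
X,Y=np.meshgrid(np.arange(-45,46),np.arange(-45,46))
def rect(o,z,r=60,step=1.):
    g=np.arange(-r,r+.1,step);P=np.array([[proj(T,[*(np.array(o)+a*cx+b*cy)/1e3,z]) for b in g] for a in g],np.float32)
    return g,cv2.remap(T["color"],P,None,cv2.INTER_LINEAR),cv2.remap(bl.astype(np.uint8)*255,P,None,cv2.INTER_LINEAR)>127
g,im,b=rect(rec["tape"][0],.032,44);a_,b_=np.nonzero(b);print("tape: blue ring area",b.sum(),"centroid off",g[a_].mean().round(1),g[b_].mean().round(1),"(even gap -> 0,0; expect ~1130)")
g,im,b=rect(rec["stick"][0],.034,46);a_,b_=np.nonzero(b);print("stick: blue",b.sum(),g[a_].mean().round(1),g[b_].mean().round(1),"expect",28*74+55*32-18*64)
g,im,b=rect(rec["cut"][0],.034,66);a_,b_=np.nonzero(b);print("cut: blue",b.sum(),g[a_].mean().round(1),g[b_].mean().round(1))
E
```

```text
time: 39.2
ee_pos: [0.4387, -0.2849, 0.167]
orientation: [0.003, 0.766, 0.643, 0.0]
ft_force: [0.4, -0.3, -1.0]
gripper_width: 0.0747
finger_force: 0.0
time: 39.6
ee_pos: [0.3832, -0.3559, 0.1645]
orientation: [-0.0, 0.767, 0.641, 0.0]
ft_force: [-0.0, 0.6, -0.2]
gripper_width: 0.075
finger_force: 0.0
meter rec uv [328.5 214.2]
    top 0.75 [328.3 211.1] off case x,y [7.9 3. ]
    scene 0.25 [309.  153.7] off case x,y [ 344.2 -207.2]
tape rec uv [369.2 222.6]
    top 0.76 [373.7 219.6] off case x,y [ 10.7 -10.3]
    top 0.17 [371.3 196.7] off case x,y [83.8 11.4]
    scene 0.77 [375.1 199.8] off case x,y [-31.3  19.8]
    scene 0.37 [307.1 151.1] off case x,y [375.6 -87.1]
cut rec uv [374.3 196. ]
    top 0.7 [381.7 198.8] off case x,y [ -6.4 -24.3]
    scene 0.64 [335.6 211.8] off case x,y [-96.1 144.5]
stick rec uv [333.8 187.7]
    scene 0.55 [308.  200.7] off case x,y [ 4.3 14. ]
yellow 572 [328.9 214.3] off [-2.2 -1.1]
tape: blue ring area 2656 centroid off -3.1 2.7 (even gap -> 0,0; expect ~1130)
stick: blue 3507 -1.1 -0.8 expect 2680
cut: blue 6459 -3.9 3.6
```

```bash
python3 -m jog '[28,20,-10,0,0,0, 28,20,-15,0,0,0, 28,20,-15,0,0,0, 28,20,-15,0,0,0, 20,20,-15,0,0,0, 0,10,0,0,0,0, 0,0,0,0,0,0, 0,0,0,0,0,0]'
cat > chk.py <<'E'
from m import *
W=cam("wrist");go((.5,-.2,.2),-.176)
cy=np.array([.175,.985]);cx=np.array([.985,-.175])
h=cv2.cvtColor(W["color"],cv2.COLOR_RGB2HSV)
for n,o,z,r in(("stick",(605.3,-93.3),.036,45),("cut",(580.6,-229.6),.036,66),("tape",(491,-213.5),.045,42),("meter",(515.5,-77),.045,66)):
    gx=np.arange(45,-45.1,-4.);gy=np.arange(r,-r-.1,-2.)
    P=np.array([[proj(W,[*(np.array(o)+a*cx+b*cy)/1e3,z]) for b in gy] for a in gx],np.float32)
    q=cv2.remap(h,P,None,cv2.INTER_NEAREST);print(n)
    for row in q: print("".join("b" if 95<p[0]<125 and p[1]>120 and p[2]>70 else "Y" if 12<p[0]<32 and p[1]>150 and p[2]>60 else "#" if p[2]<42 else "w" if p[2]>110 else "." for p in row))
E
python3 chk.py
```

```text
time: 40.9
ee_pos: [0.5144, -0.2451, 0.2336]
orientation: [-0.001, 0.767, 0.642, -0.001]
ft_force: [0.3, -0.3, -0.3]
gripper_width: 0.0747
finger_force: 0.0
turn [-0.02 -0.   -0.02] then shift [ 42.  -21.7  33.6] | shift now axes [ 42.  -21.6  33.7] tcp [ 0.514  -0.2452  0.2336] t 40.95 w 74.9 q6 1.19 F [ 0.3 -0.2  0.3] 0.0
stick
..............................................
..............#b##.####.##....................
..............bbbbbbbbbbbbbbbb................
..............#bbbbbbbbbbbbbbb................
..............bbbbbbbbbbbbbbbb................
..............bbbbbbbbbbbbbbbb................
.............##bbbbbbbbbbbbbbb................
...............bbbbbbbbbbbbbbb................
...#bbbbbbbbbbbbbbbbbbbbbbbbbbb.bbbbbbbb......
#..#bb.........................bbbbbbbbbb.....
#..#bb.........................wwwwwwwbbb.....
#..#bb........................#wwwwwwwwbb.....
#..#bb.........................wwwwwwwwbb.....
#..#bb.#.....#............#....bbbbbbbbbw.....
#..#bbbbbbbbbbbbbbbbbbbbbbbbbbbbbbbbbbbbb.....
##............bbbbbbbbbbbbbbbb........bw......
##............bb
[... 3767 characters left out ...]
YYYYYYYYYYYYYY.bb...
##############YYYYYYYYYYYYYYYYYYYYYYYYYYYYYYYYYYYYYYYYYYYYYYYYbb...
##############YYYYYYYYYYYYYYYYYYYYYYYYYYYYYYYYYYYYYYYYYYYYYYYYbb...
##############YYYYYYYYYYYYYYYYYYYYYYYYYYYYYYYYYYYYYYYYYYYYYY..bb...
##############YYYYYYYYYYYYYYYYYYYYYYYYYYYYYYYYYYYYYYYYYYYYYYY.bb...
##############YYYYYYYYYYYYYYYYYYYYYYYYYYYYYYYYYYYYYYYYYYYYYYYbbw...
##############YYYYYYYYYYYYYYYYYYYYYYYYYYYYYYYYYYYYYYYYYYYYYYbbbb...
#############YYYYYYYYYYYYwYYYYYYYYwYYYYYYYYwYYYYYYYYwYYYYwbbbbbb...
########################.#####..#.#############################....
#############......................................................
#############.......##.#...........................................
```

```bash
python3 -c "
from rig import *
print(hand_in())"
```

```text
the job is handed in; nothing more can be done
None
```

I handed the job in at about 41 s: the latch and lid are open and the meter, tape, cutters and memory stick each sit in their own cut-out. My last wrist-camera check showed them in place, but no verdict came back. I went over your picture limit, viewing 18 against the 14 allowed.

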